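# Book in the slide cases and shut the slide cabinet

## Robot

A 6-joint arm with a two-finger parallel gripper is mounted at the origin on the work surface. World frame = base frame: x ahead of the robot, y to its left, z up, the work surface at z = 0. Lengths are in m, angles in rad, forces in N, time in s.
With the tool pointing down it reaches from about 0.375 to 0.9 m from the base axis. Payload 3.1 kg.
Tool frame: the origin (TCP) lies between the finger pads; the fingertips stand 8 mm ahead of it and the grasp point (between the pads) lies 11 mm behind it; z points along the fingers, y is the line along which they close (so a half turn about z gives the same grasp; the last joint's range is limited). The gripper opens to 87 mm and grips with 3 to 60 N. Pads are 19 mm wide; open, the fingers measure 117 mm over their backs; the gripper's body (75 mm by 190 mm) begins 51 mm behind the grasp point.
Start: joints at [1.139, 0.527, 1.433, -0, 1.181, -0.178], TCP at [0.157, 0.605, 0.231] pointing down, gripper open.
Joint ranges: [-3.08, 3.08], [-0.75, 2.2], [0.22, 2.44], [-1.43, 4.57], [0, 2.65], [-2.85, 2.85]. Speed limits (rad/s): [2.79, 2.79, 3.14, 3.14, 3.14, 3.14].

## Interface

Orientations are given as a unit quaternion [x, y, z, w].
In Python, from rig import robot gives the robot as it stands.
- The arm moves only by the tool move_arm, never from a script. Its argument "motion" is text: rows parted by semicolons, each of 5 numbers parted by spaces: the opening, from -1 (shut) to 1 (fully open), then the shift along the tool's x, y, z normalised to -1 to 1, where 1 is 0.2 m, then the turn about the tool's z normalised to -1 to 1, where 1 is pi rad. A call has 1 to 12 rows; each row is the pose to reach, as a shift and turn from the pose commanded when the call began, along the tool's axes at that moment, turning the shorter way round; what a row does not reach only later rows make up. A row lasts 1/12 s, in which the tool goes at most 41.7 mm and 7.16 degrees, less where a joint would pass 70% of its speed; a pose out of reach is approached as far as the arm can. A call with a number of a shift or a turn outside -1 to 1 is refused whole. A call with a gripper value outside its range is refused whole. The fingers move at their own pace and stop on an object; "newtons" is the grip in N (left out, the last holds). Time passes only in rows, so rows that repeat a pose let the fingers close. It gives the time, the measured TCP pose, the force, the opening and the grip force at its end, in the units of the state.
- robot.get_obs(): the state, without advancing time (a new reading comes with each control period).
- robot.camera(name): name is "scene" or "side" or "wrist"; returns (picture, depth): 480x640x3 uint8, red, green, blue; 480x640 float32, m along the optical axis (not along the pixel's ray), 0 where there is no reading.
- robot.camera_model(name): a dict with "mtx" (3x3 intrinsics, pixels), "position" and "attitude" of the camera in the world. Camera axes: x right, y down, z forward; pixel columns grow to the right and rows downward; lengths in m; the calibration is good to about 2 mm. A picture is of the moment at which its call begins: read the wrist's pose just before it. camera_model takes no time and is no camera call; for the wrist camera it gives the pose at the moment of the call.
- robot.hand_in(): hands the job in; it is judged then, once.
The state is a dict: "time": time; "q": joint angles; "joint_velocities": joint speeds; "joint_torque": joint torques, N m; "position": TCP position; "tool_rot": TCP orientation; "ft_force": force on the tool from outside, world axes, zero at the start; "moment": the same for the moment, N m; "grip_width": finger opening in m; "grip_force": force on a finger pad.
Only numpy, scipy, OpenCV 4.12 (cv2) and the standard library are available. Lean on these libraries where they do the work, as an engineer would, in place of code of your own. Each camera call takes 0.05 s, during which the arm holds its last target. There are 200 camera calls.

## Task

Book the microscope-slide cases on the bench back in: pick up the wand scanner and, in the order blue, green, yellow, red (two to four of them are there), aim it squarely at each case's label from about 10 cm and hold it steady for a second. Then stand the scanner back in its cradle, lay every case flat on its base in the cabinet's pulled-out tray, slide the tray fully home and push the door shut until its catch snaps in. Leave the bottles, the jar and the dishes where they are.

Things in the scene. Friction and masses are not known exactly. Their poses are not given: they have to be found in the camera images.
- scanner: Black wand scanner standing in its cradle, 0.16 kg: upright handle 34 (x) x 30 (y) x 140 mm tall, orange band at the top; a 30 mm wide nose leaves it 25 to 85 mm above the foot, pointing forward (+x) and 45 degrees down. Origin: centre of the foot, z up the handle. Grip across y, 100 mm or more up. To read, the gripper holds it still for 1 s.
- scan_window (a point): Centre of the red window at the end of the scanner's nose: (40, 0, 36) mm in the scanner's frame. The beam leaves along (0.707, 0, -0.707) of that frame. It reads 80 to 120 mm from a label (best 100), square to it within about 20 degrees.
- scan_focus (a point): Point on the beam 100 mm beyond the window, (110.7, 0, -34.7) mm in the scanner's frame; it must lie within 20 mm of the label's middle to read.
- cradle: White cradle fixed to the bench: base 64 x 60 x 6 mm, pocket 44 (x) x 40 (y) mm inside, open on top, with 5 mm to spare round the scanner's foot. Walls reach 45 mm above the bench at back and sides, 18 mm at the front (+x) under the nose. Origin: centre of its underside; x as the scanner's x. Seated, the scanner's foot is 6 mm above this origin.
- tray_floor (a point): Centre of the floor of the pull-out tray; moves with it. Floor 130 (x) x 250 (y) mm inside, 22 mm above the bench; side and back walls stand 14 mm above it; the blue front panel (-x side, 8 mm thick, outer face 73 mm from this point) stands 52 mm above it. x points into the cabinet, z up.
- tray (a joint): How far the tray is out towards the robot, m: 0 fully home, at most 0.15. Friction about 2.5 N; it stays where left. Its cabinet is white, fixed to the bench, 200 deep (x) x 280 wide x 105 mm tall, open in front; home, the tray's front face stands 4 mm proud of the cabinet's front edge.
- door (a joint): Opening angle of the cabinet's white door, rad: 0 shut, up to 2.1 swung towards the robot. Hinged upright at the cabinet's front left (+y) edge; stays where left (friction 0.06 N m). A spring-ball catch on the roof near the free edge resists from about 0.09 rad (up to about 1.5 N m), snaps past at about 0.04 rad and then holds the door at 0 to 0.01.
- door_hinge (a point): On the door's hinge line, 50 mm above the bench; the frame turns with the door. In it the panel runs 276 mm along -y, x -6 to 6 mm (-x is the outer face, the cabinet's side is +x when shut), 44 mm below to 50 mm above this point. A bar handle stands 35 mm out, 256 mm from the hinge; a catch tab there rises to 121 mm above the bench.
- case_blue: Blue plastic microscope-slide case, 100 (x) x 36 (y) x 44 mm tall, 0.09 to 0.18 kg. Origin: centre of its underside; the front end (-x) slopes at 45 degrees from full height at x = -20 mm to 14 mm above the base at x = -50 mm and carries the label. Grip it across y, at x = 0 to 25 mm. It may be absent.
- label_blue (a point): Centre of the white bar-code label on the blue case's slope: (-35, 0, 29) mm in the case's frame; the label faces (-0.707, 0, 0.707) of that frame. Best place for the scanner's window, 100 mm straight out from it: (-105.7, 0, 99.7) mm in the case's frame.
- case_green: Green plastic microscope-slide case, 100 (x) x 36 (y) x 44 mm tall, 0.09 to 0.18 kg. Origin: centre of its underside; the front end (-x) slopes at 45 degrees from full height at x = -20 mm to 14 mm above the base at x = -50 mm and carries the label. Grip it across y, at x = 0 to 25 mm. It may be absent.
- label_green (a point): Centre of the white bar-code label on the green case's slope: (-35, 0, 29) mm in the case's frame; the label faces (-0.707, 0, 0.707) of that frame. Best place for the scanner's window, 100 mm straight out from it: (-105.7, 0, 99.7) mm in the case's frame.
- case_yellow: Yellow plastic microscope-slide case, 100 (x) x 36 (y) x 44 mm tall, 0.09 to 0.18 kg. Origin: centre of its underside; the front end (-x) slopes at 45 degrees from full height at x = -20 mm to 14 mm above the base at x = -50 mm and carries the label. Grip it across y, at x = 0 to 25 mm. It may be absent.
- label_yellow (a point): Centre of the white bar-code label on the yellow case's slope: (-35, 0, 29) mm in the case's frame; the label faces (-0.707, 0, 0.707) of that frame. Best place for the scanner's window, 100 mm straight out from it: (-105.7, 0, 99.7) mm in the case's frame.
- case_red: Red plastic microscope-slide case, 100 (x) x 36 (y) x 44 mm tall, 0.09 to 0.18 kg. Origin: centre of its underside; the front end (-x) slopes at 45 degrees from full height at x = -20 mm to 14 mm above the base at x = -50 mm and carries the label. Grip it across y, at x = 0 to 25 mm. It may be absent.
- label_red (a point): Centre of the white bar-code label on the red case's slope: (-35, 0, 29) mm in the case's frame; the label faces (-0.707, 0, 0.707) of that frame. Best place for the scanner's window, 100 mm straight out from it: (-105.7, 0, 99.7) mm in the case's frame.
- stain: Bystander: amber stain bottle; not part of the job. Origin: centre of its underside.
- jar: Bystander: glass jar; not part of the job. Origin: centre of its underside.
- petri: Bystander: stack of petri dishes; not part of the job. Origin: centre of its underside.
- wash: Bystander: white wash bottle; not part of the job. Origin: centre of its underside.
- dish: Bystander: small amber dish; not part of the job. Origin: centre of its underside.
Not all that is in view belongs to the job. What is meant by the case_green is not pink, and is the larger of those in its own colour.

How it is judged:
By the outcome, as a careful person would: the job done as asked, in the order asked, and still so for the second after the job is handed in, with the robot touching nothing.
Of case_blue, case_green, case_yellow, case_red only 2 to 4 are there at a start; the rules pass over those that are not, and their reading is None.
At some moment in a run one of case_blue, case_green, case_yellow, case_red may be knocked a few centimetres aside while the robot is not near it.
It also fails if it takes over 210 s, if anything falls off the work surface, if the arm or the gripper's body presses on something with over 40 N, if the wrist force passes 120 N, or if a joint passes its speed limit or range.

## Working session

There is one attempt and no reset: what is moved stays moved. The work goes in short steps, Python scripts to look and compute and a tool call to move; the robot and the scene stay as the last step left them, time stands still between calls to the robot, and variables do not carry over. Pictures are saved under pics/ and viewed, at most 14 in all, crops included, and the job is handed in when it is done.

Besides the shell and the picture viewer there is one more tool, called as name(argument=value, ...) on one line, values as JSON. move_arm: Moves the arm, as the interface text tells. Its arguments: {"type":"object","properties":{"motion":{"type":"string"},"newtons":{"type":"number"}},"required":["motion"]}

```bash
mkdir -p pics; ls
cat > h.py <<'E'
import numpy as np, cv2
from scipy.spatial.transform import Rotation as R
from rig import robot
def att(m):
    a=np.array(m['attitude'],float)
    return a if a.shape==(3,3) else R.from_quat(a).as_matrix()
def cloud(name):
    m=robot.camera_model(name); im,d=robot.camera(name); K=np.array(m['mtx'])
    v,u=np.mgrid[:480,:640]
    P=np.stack([(u-K[0,2])/K[0,0]*d,(v-K[1,2])/K[1,1]*d,d],-1)@att(m).T+np.array(m['position'])
    P[d==0]=np.nan
    return im,P
def save(n,im): cv2.imwrite('pics/'+n+'.png',im[:,:,::-1])
E
python3 - <<'E'
from h import *
print(robot.get_obs())
for n in('scene','side'):
    im,P=cloud(n); save(n+'0',im); np.savez('/tmp/%s0.npz'%n,im=im,P=P); print(robot.camera_model(n))
E
```

```text
pics
{'time': 0.0, 'q': array([ 1.13850840e+00,  5.28526169e-01,  1.43389668e+00,  2.92821031e-06,
        1.18137300e+00, -1.78493117e-01]), 'joint_velocities': array([-3.86015430e-04, -4.84820736e-04, -4.78371240e-04, -1.33296027e-04,
        6.41567501e-05,  5.97621783e-05]), 'joint_torque': array([ 4.92776071e-04, -4.40044892e+01, -1.76591563e+01,  6.33544824e-02,
        5.83079411e-02, -1.74841193e-04]), 'position': array([0.15658892, 0.60433331, 0.22953653]), 'tool_rot': array([ 1.26557584e-01,  9.91958651e-01, -1.05022137e-03, -3.32504473e-04]), 'ft_force': array([-0.33930707, -0.26594869, -0.16063652]), 'moment': array([-0.02117466,  0.01785626,  0.03189906]), 'grip_force': 0.0, 'grip_width': 0.08710946682507087}
{'mtx': array([[516.17405754,   0.        , 322.34973687],
       [  0.        , 516.17405754, 235.67537046],
       [  0.        ,   0.        ,   1.        ]]), 'position': array([1.35131699, 0.43457843, 0.85571956]), 'attitude': array([ 0.47905323,  0.77673754, -0.35156446, -0.20878034])}
{'mtx': array([[545.57841177,   0.        , 321.2297752 ],
       [  0.        , 545.57841177, 232.20401208],
       [  0.        ,   0.        ,   1.        ]]), 'position': array([ 0.09168796, -0.64544606,  0.84718138]), 'attitude': array([ 0.86981485, -0.2976913 ,  0.12231711, -0.3739526 ])}
```

View pics/scene0.png

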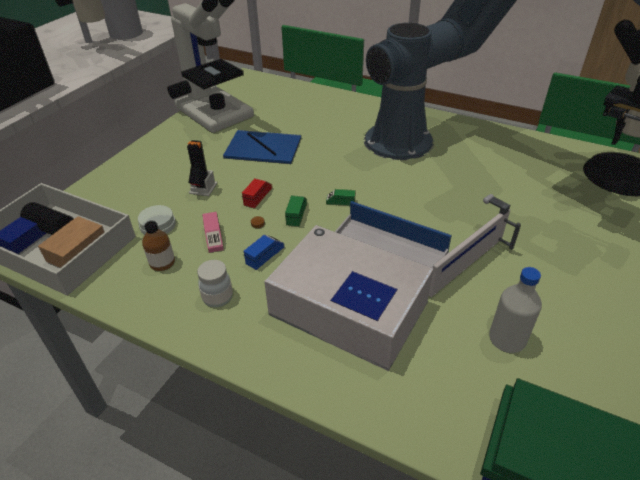

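View pics/side0.png

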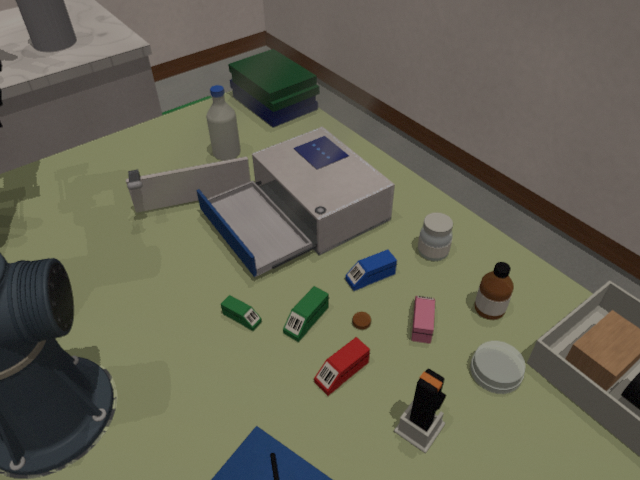

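Scene view: blue case (263,250), red (256,193), and a pink case at (213,232). The two greens are (296,210) and (341,197). In the side view those greens are (307,313) and (241,312), and the first looks larger. I see no yellow. Next I'll measure the sizes.

```bash
cat >> h.py <<'E'
HUE=dict(red=[(0,6),(174,180)],green=[(50,85)],blue=[(105,125)],yellow=[(22,34)])
def cases(im,P,zmin=.015,smin=110):
    """per colour: blobs as (n, top-face rect centre, size, angle, zmax)"""
    hsv=cv2.cvtColor(im,cv2.COLOR_RGB2HSV); out=[]
    for c,rs in HUE.items():
        m=np.zeros(im.shape[:2],np.uint8)
        for a,b in rs: m|=((hsv[...,0]>=a)&(hsv[...,0]<=b)&(hsv[...,1]>smin)&(hsv[...,2]>40)).astype(np.uint8)
        ok=(P[...,2]>zmin)&(P[...,2]<.2)&(P[...,0]>.2)&(P[...,0]<.95)&(abs(P[...,1])<.6); m[~ok]=0
        n,l,s,ce=cv2.connectedComponentsWithStats(m)
        for i in range(1,n):
            if s[i,4]<80: continue
            Q=P[l==i]; zt=np.percentile(Q[:,2],95)
            T=Q[Q[:,2]>zt-.005]; r=cv2.minAreaRect((T[:,:2]*1000).astype(np.float32)); ra=cv2.minAreaRect((Q[:,:2]*1000).astype(np.float32))
            out.append((c,s[i,4],ce[i].round(),np.round(r[0],1),np.round(r[1],1),round(r[2],1),round(zt*1000,1),'all',np.round(ra[0],1),np.round(ra[1],1),round(ra[2],1)))
    return out
E
python3 - <<'E'
from h import *
for n in('scene','side'):
    f=np.load('/tmp/%s0.npz'%n); im,P=f['im'],f['P']; print(n)
    for r in cases(im,P): print(*r)
    def pt(*uv): 
        for u,v in uv: print((u,v),np.round(np.nanmedian(P[v-1:v+2,u-1:u+2].reshape(-1,3),0)*1000,1))
    if n=='side':
        save('crop_g',cv2.resize(im[230:400,200:440],None,fx=3.3,fy=3.3,interpolation=cv2.INTER_CUBIC))
    hsv=cv2.cvtColor(im,cv2.COLOR_RGB2HSV)
    # scanner: dark, and orange band
    reg=(P[...,1]<-.1)&(P[...,0]>.2)&(P[...,0]<.6)&(P[...,2]>.1)&(P[...,2]<.2)
    Q=P[reg]; print('scanner hi',len(Q),np.round(np.nanmean(Q,0)*1000),np.round(np.nanmin(Q,0)*1000),np.round(np.nanmax(Q,0)*1000))
    T=Q[Q[:,2]>.140]; 
    if len(T): print(len(T),cv2.minAreaRect((T[:,:2]*1000).astype(np.float32)))
    c=np.nanmean(Q,0)
    W=(np.hypot(P[...,0]-c[0],P[...,1]-c[1])<.06)&(P[...,2]>.003)&(hsv[...,1]<60)&(hsv[...,2]>90); Q=P[W]
    print('cradle',len(Q),cv2.minAreaRect((Q[:,:2]*1000).astype(np.float32)),Q[:,2].max())
    # cabinet roof z~105
    W=(abs(P[...,2]-.105)<.005)&(P[...,0]>.4)&(P[...,0]<.95)&(abs(P[...,1])<.5); 
    nn,l,s,ce=cv2.connectedComponentsWithStats(W.astype(np.uint8)); i=1+s[1:,4].argmax(); Q=P[l==i]
    print('roof',len(Q),cv2.minAreaRect((Q[:,:2]*1000).astype(np.float32)),np.median(Q[:,2]))
    W=(abs(P[...,2]-.074)<.006)&(hsv[...,0]>100)&(hsv[...,0]<125)&(hsv[...,1]>100)&(P[...,0]>.3)&(P[...,0]<.9)
    nn,l,s,ce=cv2.connectedComponentsWithStats(W.astype(np.uint8)); i=1+s[1:,4].argmax(); Q=P[l==i]
    print('trayfront top',len(Q),cv2.minAreaRect((Q[:,:2]*1000).astype(np.float32)))
    W=(abs(P[...,2]-.1)<.003)&(P[...,1]>.1)&(P[...,0]>.3)&(P[...,0]<.7)
    print('door top',W.sum(),cv2.minAreaRect((P[W][:,:2]*1000).astype(np.float32)))
E
```

```text
scene
red 430 [255. 191.] [ 452.7 -239. ] [71.6 37.6] 2.9 46.5 all [ 442.2 -239.1] [94.8 38.2] 3.4
green 230 [343. 195.] [359.6 -17.3] [28.5 52.4] 16.0 36.2 all [359.6 -23.9] [32. 65.] 15.8
green 391 [295. 209.] [ 471.1 -103.8] [69.9 35.1] 17.1 47.4 all [ 466.1 -105.3] [83.9 35.1] 17.1
green 7444 [536. 434.] [860.1 547.1] [105.8 159.6] 90.0 109.6 all [860.2 541.2] [159.8 117.8] 0.1
blue 1648 [400. 226.] [441.7 161.1] [253.8  12.5] 87.5 74.3 all [441.6 161.1] [253.8  12.9] 87.3
blue 83 [467. 249.] [474.7 337.6] [  3.1 187.8] 69.8 83.4 all [474.7 337.5] [  3.5 187.8] 69.8
blue 616 [261. 250.] [ 640.3 -102.9] [37.5 72.7] 78.0 46.6 all [ 630.1 -100.7] [37.6 95.6] 78.0
blue 281 [530. 276.] [617.1 466.6] [30.8 33.1] 87.8 192.5 all [617.1 466.6] [30.8 33.1] 87.8
blue 1719 [364. 295.] [725.4 194.4] [98.4 90.1] 86.8 110.0 all [724.6 194.6] [98.4 91.2] 87.0
scanner hi 1848 [  349. -1084.   145.] [  200. -1241.   100.] [ 493. -380.  200.]
993 ((315.4942626953125, -806.8087158203125), (882.1311645507812, 274.445556640625), 84.57929992675781)
cradle 25 ((349.3055725097656, -1136.2362060546875), (
[... 1376 characters left out ...]
.3] [39.3 97.6] 77.7
scanner hi 802 [ 465. -405.  133.] [ 451. -420.  100.] [ 490. -384.  149.]
437 ((469.8571472167969, -401.8167419433594), (34.88111114501953, 31.067121505737305), 17.411235809326172)
cradle 535 ((469.3984680175781, -402.12353515625), (63.951717376708984, 59.365211486816406), 14.128825187683105) 0.04784823641639269
roof 6758 ((686.6420288085938, 142.92767333984375), (284.7111511230469, 204.9457550048828), 86.49810791015625) 0.10337330100448278
trayfront top 307 ((438.09161376953125, 156.69171142578125), (257.432373046875, 8.156706809997559), 86.35993194580078)
door top 1503 ((450.4512939453125, 708.5523681640625), (354.9168701171875, 1275.3262939453125), 9.168331146240234)
```

View pics/crop_g.png

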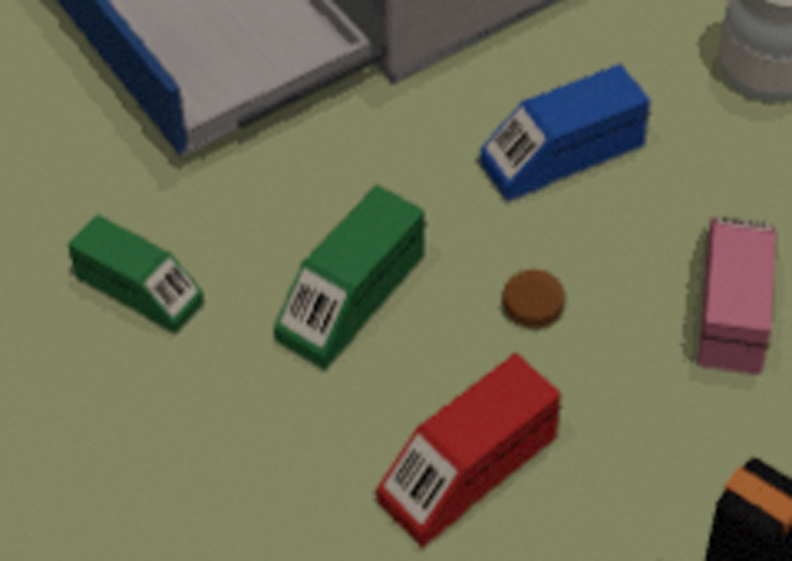

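The green that fits is the larger one: side px (307,313), 44 mm tall, label facing the robot. The other green, side px (241,312), is only 34 mm tall, so it's a decoy. There's no yellow. Next I'll refine the scanner's pose and plan the approach.

```bash
cat >> h.py <<'E'
def cur():
    o=robot.get_obs(); Rm=R.from_quat(o['tool_rot']).as_matrix()
    return [*o['position'],np.degrees(np.arctan2(Rm[1,0],Rm[0,0]))]
def plan(*wps,start=None):
    """wps x,y,z,yaw(deg of tool x in world); tool down. prints shift/turn units and rows for each"""
    p=start or cur(); print('from',np.round(p,4))
    for w in wps:
        a=np.radians(p[3]); Rm=np.array([[np.cos(a),np.sin(a),0],[np.sin(a),-np.cos(a),0],[0,0,-1]])
        d=Rm.T@(np.array(w[:3])-p[:3]); t=-((w[3]-p[3]+180)%360-180)
        print(w,'->',np.round(d/.2,3),'turn',round(t/180,4),'rows',round(max(np.linalg.norm(d)/.0417,abs(t)/7.16),1)); p=list(w)
E
python3 - <<'E'
from h import *
for n in('scene','side'):
    f=np.load('/tmp/%s0.npz'%n); im,P=f['im'],f['P']; 
    reg=(P[...,1]<-.33)&(P[...,1]>-.48)&(P[...,0]>.39)&(P[...,0]<.56)
    hsv=cv2.cvtColor(im,cv2.COLOR_RGB2HSV)
    for lo,hi in((.138,.16),(.105,.137),(.035,.055),(.01,.034)):
        Q=P[reg&(P[...,2]>lo)&(P[...,2]<hi)]
        if len(Q)>5: print(n,lo,len(Q),[np.round(a,1) for a in cv2.minAreaRect((Q[:,:2]*1000).astype(np.float32))],np.round(Q.max(0)*1000))
plan([.2,.5,.3,130],[.35,.4,.3,80],[.45,.25,.3,50],[.5,.06,.3,20],[.5,-.13,.3,15],[.48,-.3,.3,15],[.47,-.40,.2,15])
E
```

```text
scene 0.138 117 [array([ 474.4, -397.8]), array([37.2, 34.5]), np.float64(15.7)] [ 491. -380.  149.]
scene 0.105 160 [array([ 476.4, -389.3]), array([25.7, 43.3]), np.float64(62.6)] [ 493. -380.  137.]
scene 0.035 141 [array([ 478.6, -383.8]), array([31.7, 85.7]), np.float64(86.5)] [ 521. -368.   55.]
scene 0.01 183 [array([ 472.3, -398.7]), array([59.2, 55.2]), np.float64(18.0)] [ 506. -367.   34.]
side 0.138 461 [array([ 470.1, -401.8]), array([35.2, 31.1]), np.float64(15.7)] [ 490. -384.  149.]
side 0.105 288 [array([ 463.8, -410.3]), array([21. , 40.5]), np.float64(55.6)] [ 486. -391.  137.]
side 0.035 526 [array([ 479.8, -399.4]), array([75.3, 50.4]), np.float64(14.1)] [ 519. -375.   55.]
side 0.01 358 [array([ 470.2, -402.2]), array([56.1, 49.9]), np.float64(13.3)] [ 503. -382.   34.]
from [1.56600e-01 6.04400e-01 2.29700e-01 1.65461e+02]
[0.2, 0.5, 0.3, 130] -> [-0.341 -0.451 -0.352] turn 0.197 rows 5.0
[0.35, 0.4, 0.3, 80] -> [-0.865  0.253  0.   ] turn 0.2778 rows 7.0
[0.45, 0.25, 0.3, 50] -> [-0.652  0.623  0.   ] turn 0.1667 rows 4.3
[0.5, 0.06, 0.3, 20] -> [-0.567  0.802  0.   ] turn 0.1667 rows 4.7
[0.5, -0.13, 0.3, 15] -> [-0.325  0.893  0.   ] turn 0.0278 rows 4.6
[0.48, -0.3, 0.3, 15] -> [-0.317  0.795  0.   ] turn 0.0 rows 4.1
[0.47, -0.4, 0.2, 15] -> [-0.178  0.47   0.5  ] turn 0.0 rows 3.4
```

move_arm(motion="1 -0.341 -0.451 -0.352 0.197;1 -0.341 -0.451 -0.352 0.197;1 -0.341 -0.451 -0.352 0.197;1 -0.341 -0.451 -0.352 0.197;1 -0.341 -0.451 -0.352 0.197;1 -0.341 -0.451 -0.352 0.197")

```text
time: 0.6
position: [0.2007, 0.4999, 0.3016]
tool_rot: [0.424, 0.906, 0.0, 0.0]
ft_force: [0.4, 0.4, -0.4]
grip_width: 0.0872
grip_force: 0.0
```

move_arm(motion="1 -0.865 0.253 0 0.278;1 -0.865 0.253 0 0.278;1 -0.865 0.253 0 0.278;1 -0.865 0.253 0 0.278;1 -0.865 0.253 0 0.278;1 -0.865 0.253 0 0.278;1 -0.865 0.253 0 0.278;1 -0.865 0.253 0 0.278")

```text
time: 1.27
position: [0.3504, 0.4003, 0.3001]
tool_rot: [0.766, 0.643, -0.001, -0.0]
ft_force: [-0.8, 0.1, -0.8]
grip_width: 0.087
grip_force: 0.0
```

move_arm(motion="1 -0.652 0.623 0 0.167;1 -0.652 0.623 0 0.167;1 -0.652 0.623 0 0.167;1 -0.652 0.623 0 0.167;1 -0.652 0.623 0 0.167;1 -0.652 0.623 0 0.167")

```text
time: 1.77
position: [0.4521, 0.2481, 0.3005]
tool_rot: [0.907, 0.422, -0.0, 0.001]
ft_force: [-0.1, 0.1, 0.8]
grip_width: 0.0869
grip_force: 0.0
```

move_arm(motion="1 -0.567 0.802 0 0.167;1 -0.567 0.802 0 0.167;1 -0.567 0.802 0 0.167;1 -0.567 0.802 0 0.167;1 -0.567 0.802 0 0.167;1 -0.567 0.802 0 0.167")

```text
time: 2.27
position: [0.5014, 0.0569, 0.3007]
tool_rot: [0.985, 0.172, 0.0, 0.001]
ft_force: [0.2, -0.4, -0.9]
grip_width: 0.0868
grip_force: 0.0
```

```bash
python3 -c "
from h import *
print(robot.get_obs()['q'],robot.get_obs()['time'])
plan([.5,-.13,.3,15],[.472,-.3,.28,15],[.472,-.40,.2,15],[.472,-.40,.116,15])"
```

```text
[-0.10760888  0.28068243  1.63865384 -0.00206578  1.22103875  1.11724847] 2.2667
from [ 0.5014  0.0569  0.3007 19.8614]
[0.5, -0.13, 0.3, 15] -> [-0.324  0.876  0.004] turn 0.027 rows 4.5
[0.472, -0.3, 0.28, 15] -> [-0.355  0.785  0.1  ] turn 0.0 rows 4.2
[0.472, -0.4, 0.2, 15] -> [-0.129  0.483  0.4  ] turn 0.0 rows 3.1
[0.472, -0.4, 0.116, 15] -> [0.   0.   0.42] turn 0.0 rows 2.0
```

move_arm(motion="1 -0.324 0.876 0 0.027;1 -0.324 0.876 0 0.027;1 -0.324 0.876 0 0.027;1 -0.324 0.876 0 0.027;1 -0.324 0.876 0 0.027;1 -0.324 0.876 0 0.027")

```text
time: 2.77
position: [0.499, -0.1289, 0.3006]
tool_rot: [0.991, 0.131, 0.0, 0.001]
ft_force: [0.7, -0.1, 0.2]
grip_width: 0.0867
grip_force: 0.0
```

move_arm(motion="1 -0.355 0.785 0.1 0;1 -0.355 0.785 0.1 0;1 -0.355 0.785 0.1 0;1 -0.355 0.785 0.1 0;1 -0.355 0.785 0.1 0;1 -0.355 0.785 0.1 0")

```text
time: 3.27
position: [0.4706, -0.2967, 0.28]
tool_rot: [0.991, 0.131, -0.0, -0.001]
ft_force: [-0.3, 0.8, -0.2]
grip_width: 0.0872
grip_force: 0.0
```

move_arm(motion="1 -0.129 0.483 0.4 0;1 -0.129 0.483 0.4 0;1 -0.129 0.483 0.4 0;1 -0.129 0.483 0.4 0;1 -0.129 0.483 0.4 0;1 -0.129 0.483 0.4 0")

```text
time: 3.77
position: [0.4713, -0.3935, 0.2009]
tool_rot: [0.991, 0.132, -0.0, -0.001]
ft_force: [-0.1, -0.7, 0.4]
grip_width: 0.0869
grip_force: 0.0
```

```bash
python3 -c "
from h import *
im,P=cloud('wrist'); save('w1',im)
for lo,hi in((.135,.16),(.03,.055)):
    reg=(np.hypot(P[...,0]-.472,P[...,1]+.4)<.06)&(P[...,2]>lo)&(P[...,2]<hi); Q=P[reg]
    print(len(Q),cv2.minAreaRect((Q[:,:2]*1000).astype(np.float32)),np.median(Q,0))
plan([.472,-.40,.116,15])"
```

```text
2974 ((472.43359375, -398.1288757324219), (33.393455505371094, 31.051015853881836), 13.43844985961914) [ 0.47441887 -0.39764492  0.14577344]
778 ((482.0321960449219, -395.6408386230469), (75.45890045166016, 50.05481719970703), 14.051875114440918) [ 0.47876619 -0.38235149  0.04502469]
from [ 0.4715 -0.3937  0.2018 15.173 ]
[0.472, -0.4, 0.116, 15] -> [-0.006  0.031  0.429] turn 0.001 rows 2.1
```

View pics/w1.png

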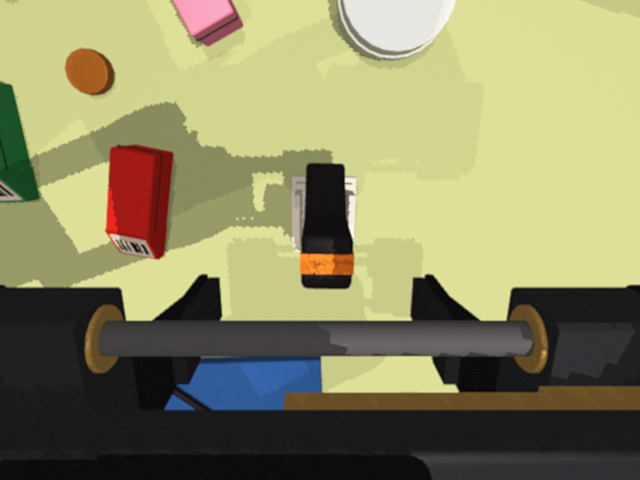

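The scanner is centred below the gripper at px (327,225), nose pointing up the picture, which is +x. I'll grip it now.

move_arm(motion="1 -0.007 0.027 0 0.005;1 -0.007 0.027 0.1 0.005;1 -0.007 0.027 0.25 0.005;1 -0.007 0.027 0.434 0.005;1 -0.007 0.027 0.434 0.005;1 -0.007 0.027 0.434 0.005;1 -0.007 0.027 0.434 0.005")

```text
time: 4.4
position: [0.4716, -0.4026, 0.1164]
tool_rot: [0.992, 0.123, 0.001, 0.001]
ft_force: [-0.3, 0.3, 0.4]
grip_width: 0.087
grip_force: 0.0
```

move_arm(motion="-1 0 0 0 0;-1 0 0 0 0;-1 0 0 0 0;-1 0 0 0 0;-1 0 0 0 0;-1 0 0 0 0;-1 0 0 0 0;-1 0 0 0 0;-1 0 0 0 0;-1 0 0 0 0", newtons=25)

```text
time: 5.23
position: [0.4703, -0.4019, 0.1139]
tool_rot: [0.992, 0.123, -0.0, -0.0]
ft_force: [0.4, 0.5, -0.9]
grip_width: 0.0297
grip_force: 25.0
```

```bash
python3 -c "
from h import *
o=robot.get_obs(); print(o['grip_width'],o['grip_force'],o['ft_force'],o['moment'])
plan()
for n in('scene','side'):
    im,P=cloud(n); print(n)
    for r in cases(im,P):
        if r[0]!='yellow' and r[8][0]<680 and r[8][1]<0: print(*r)
"
```

```text
0.029735672195683596 24.989010653371224 [ 0.35586979  0.46871991 -0.9155121 ] [-0.09619657  0.09231376 -0.00826107]
from [ 0.4703 -0.4019  0.1139 14.0781]
scene
red 442 [255. 191.] [ 453.2 -239.2] [73.4 37.6] 4.3 46.4 all [ 442.3 -239.3] [94.8 37.8] 3.3
green 227 [343. 195.] [357.3 -17.6] [28.4 53.7] 16.7 36.5 all [360.2 -23.6] [30.3 66.6] 17.2
green 397 [295. 208.] [ 470.9 -104. ] [70.  35.4] 17.3 47.0 all [ 465.  -105.7] [83.4 35.8] 17.3
blue 613 [261. 249.] [ 640.4 -103.7] [37.7 71.9] 82.1 46.2 all [ 628.8 -101.2] [39.  97.7] 80.4
side
red 1034 [348. 359.] [ 448.8 -276.5] [ 73.5 104.1] 0.7 44.5 all [ 430.5 -260. ] [122.5  73.5] 44.9
green 793 [311. 306.] [ 466.9 -109.5] [72.8 37.2] 16.3 44.5 all [ 454.8 -113.5] [98.9 37.1] 17.5
green 423 [235. 308.] [355.3 -23.8] [27.6 58.7] 20.4 34.1 all [357.3 -30.3] [28.5 71.8] 18.4
blue 383 [370. 271.] [ 617.3 -105. ] [36.7 32.7] 73.9 43.6 all [ 615.3 -104.3] [37.6 73.1] 78.5
```

```bash
python3 -c "
from h import *
plan([.4703,-.4019,.25,14.1],[.46,-.22,.25,0],[.4832,-.074,.21,-11.5],[.4832,-.074,.172,-11.5])"
```

```text
from [ 0.4703 -0.4019  0.1139 14.0808]
[0.4703, -0.4019, 0.25, 14.1] -> [ 0.     0.    -0.681] turn -0.0001 rows 3.3
[0.46, -0.22, 0.25, 0] -> [ 0.172 -0.895  0.   ] turn 0.0783 rows 4.4
[0.4832, -0.074, 0.21, -11.5] -> [ 0.116 -0.73   0.2  ] turn 0.0639 rows 3.7
[0.4832, -0.074, 0.172, -11.5] -> [0.   0.   0.19] turn -0.0 rows 0.9
```

move_arm(motion="-1 0 0 -0.1 0;-1 0 0 -0.25 0;-1 0 0 -0.4 0;-1 0 0 -0.55 0;-1 0 0 -0.681 0;-1 0 0 -0.681 0")

```text
time: 5.83
position: [0.4727, -0.4046, 0.2564]
tool_rot: [0.992, 0.123, 0.003, 0.005]
ft_force: [1.2, -1.3, -1.6]
grip_width: 0.0297
grip_force: 25.0
```

move_arm(motion="-1 0.057 -0.3 0 0.026;-1 0.114 -0.45 0 0.052;-1 0.172 -0.6 0 0.078;-1 0.172 -0.75 0 0.078;-1 0.172 -0.895 0 0.078;-1 0.172 -0.895 0 0.078;-1 0.172 -0.895 0 0.078")

```text
time: 6.42
position: [0.4592, -0.2179, 0.2493]
tool_rot: [1.0, 0.002, -0.001, -0.001]
ft_force: [-0.2, -0.3, -1.7]
grip_width: 0.0294
grip_force: 25.0
```

move_arm(motion="-1 0.06 -0.2 0 0.03;-1 0.116 -0.4 0.1 0.064;-1 0.116 -0.6 0.2 0.064;-1 0.116 -0.73 0.2 0.064;-1 0.116 -0.73 0.2 0.064;-1 0.116 -0.73 0.2 0.064;-1 0.116 -0.73 0.2 0.064;-1 0.116 -0.73 0.2 0.064")

```text
time: 7.08
position: [0.4844, -0.0758, 0.2105]
tool_rot: [0.995, -0.101, 0.001, 0.0]
ft_force: [-0.2, -0.4, -1.5]
grip_width: 0.03
grip_force: 25.0
```

```bash
python3 -c "
from h import *
plan([.4832,-.074,.172,-11.5])
for n in('scene','side','wrist'):
    im,P=cloud(n); print(n,np.round(cur(),4)); save('x_'+n,im)
    for r in cases(im,P):
        if r[0]!='yellow' and r[8][0]<680 and r[8][1]<0: print(*r)
"
```

```text
from [  0.4844  -0.0758   0.2105 -11.5741]
[0.4832, -0.074, 0.172, -11.5] -> [-0.008 -0.008  0.193] turn -0.0004 rows 0.9
scene [  0.4842  -0.0758   0.2106 -11.6029]
red 434 [255. 191.] [ 451.9 -239. ] [72.7 36. ] 3.1 46.5 all [ 443.6 -238.8] [92.4 37.7] 3.5
green 224 [343. 195.] [357.9 -17.4] [24.8 52.5] 16.8 36.8 all [361.2 -24.9] [28.3 68.2] 19.3
green 395 [295. 209.] [ 475.2 -102. ] [83.8 41.1] 26.5 46.9 all [ 468.6 -104.4] [96.  43.3] 24.2
blue 617 [261. 250.] [ 640.8 -103. ] [37.8 72.3] 77.5 46.3 all [ 629.5 -100.1] [38.7 97.1] 77.6
side [  0.484   -0.0757   0.2106 -11.6051]
red 1052 [348. 359.] [ 448.1 -243.8] [74.6 37.1] 4.6 44.5 all [ 436.4 -244.2] [97.4 37.8] 3.5
green 795 [311. 306.] [ 466.5 -109.8] [76.2 37.2] 16.7 44.6 all [ 455.3 -113.3] [99.7 37.5] 17.0
green 419 [235. 308.] [354.9 -22.2] [28.2 57.8] 20.6 33.9 all [356.6 -27.9] [29.  69.2] 18.7
blue 760 [377. 266.] [ 637.6 -108. ] [38.9 71.4] 77.5 44.1 all [ 624.8 -105.3] [39.5 97.8] 78.7
wrist [  0.4838  -0.0755   0.2106 -11.6004]
red 1143 [503.  23.] [ 600.2 -250.3] [50.7  2.1] 42.0 43.1 all [ 604.5 -246.2] [62.8  2.4] 42.0
red 4809 [506. 214.] [ 450.4 -239.1] [74.5 36.4] 3.6 45.1 all [ 438.4 -239.8] [99.7 36.5] 3.7
green 2535 [361. 229.] [ 479.  -102.5] [94.6 35.4] 16.3 45.2 all [ 466.5 -105.9] [120.3  35.6] 17.1
blue 3103 [313.  33.] [ 624.1 -100.9] [35.5 42.6] 79.2 45.2 all [611.4 -98.5] [35.5 68.6] 79.2
```

View pics/x_wrist.png

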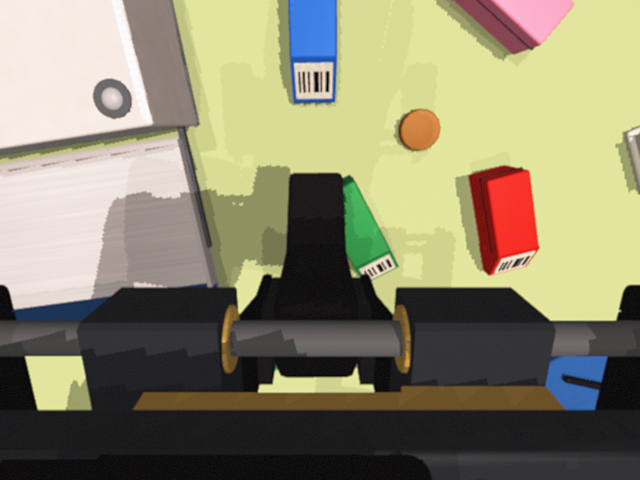

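The wrist view shows the blue label at px (313,83), straight ahead of the scanner. Lowering to read it and hold.

move_arm(motion="-1 -0.004 0 0.1 0;-1 -0.004 0 0.193 0;-1 -0.004 0 0.193 0;-1 -0.004 0 0.193 0;-1 -0.004 0 0.193 0;-1 -0.004 0 0.193 0")

```text
time: 7.73
position: [0.4834, -0.0745, 0.1728]
tool_rot: [0.995, -0.1, 0.001, 0.0]
ft_force: [1.4, 0.3, -0.8]
grip_width: 0.0302
grip_force: 25.0
```

move_arm(motion="-1 0 0 0 0;-1 0 0 0 0;-1 0 0 0 0;-1 0 0 0 0;-1 0 0 0 0;-1 0 0 0 0;-1 0 0 0 0;-1 0 0 0 0;-1 0 0 0 0;-1 0 0 0 0;-1 0 0 0 0;-1 0 0 0 0")

```text
time: 8.73
position: [0.4825, -0.0739, 0.1717]
tool_rot: [0.995, -0.1, -0.0, 0.0]
ft_force: [0.6, -0.8, -0.5]
grip_width: 0.03
grip_force: 25.0
```

move_arm(motion="-1 0 0 0 0;-1 0 0 0 0;-1 0 0 0 0;-1 0 0 0 0;-1 0 0 0 0")

```text
time: 9.15
position: [0.4825, -0.0739, 0.1717]
tool_rot: [0.995, -0.1, -0.0, 0.0]
ft_force: [0.6, 0.2, -1.5]
grip_width: 0.0301
grip_force: 25.0
```

```bash
cat >> h.py <<'E'
def beam(case,tcp,h=.108):
    "case x,y,yaw; tcp x,y,z,yaw -> distance, focus offset, angle"
    Rc=R.from_euler('z',case[2],degrees=True); L=np.array([*case[:2],0])+Rc.apply([-.035,0,.029]); n=Rc.apply([-.7071,0,.7071])
    Rs=R.from_euler('z',tcp[3],degrees=True); F=np.array(tcp[:3])-[0,0,h]; W=F+Rs.apply([.04,0,.036]); f=F+Rs.apply([.1107,0,-.0347])
    print('beam dist',round(np.linalg.norm(W-L)*1e3,1),'focus off',round(np.linalg.norm(f-L)*1e3,1),'angle',round(np.degrees(np.arccos(-Rs.apply([.7071,0,-.7071])@n)),1))
E
python3 -c "
from h import *
beam((.6265,-.102,-11.5),cur())
g=(.4555,-.1115,16.8)
a=np.radians(34); L=np.array([.4555-.035*.957,-.1115-.035*.289])
for d in (100,90):
  for yaw in (17,26,34):
    a=np.radians(yaw); k=.1107-.7071*(100-d)/1000; t=[L[0]-k*np.cos(a),L[1]-k*np.sin(a),.172-.7071*(100-d)/1000,yaw]; print(d,np.round(t,4),np.hypot(*t[:2])); beam(g,t)
plan([.4832,-.074,.24,-11.5],[.42,-.17,.24,15],[.345,-.18,.24,32])
"
```

```text
beam dist 100.7 focus off 1.5 angle 0.4
100 [ 0.3161 -0.154   0.172  17.    ] 0.35164728549697355
beam dist 100.2 focus off 0.3 angle 0.4
100 [ 0.3225 -0.1701  0.172  26.    ] 0.36463716974210375
beam dist 100.2 focus off 0.3 angle 6.5
100 [ 0.3302 -0.1835  0.172  34.    ] 0.3777974847781551
beam dist 100.2 focus off 0.3 angle 12.1
90 [ 0.3229 -0.1519  0.1649 17.    ] 0.3568538506328547
beam dist 90.2 focus off 9.8 angle 0.4
90 [ 0.3289 -0.167   0.1649 26.    ] 0.3688560665598355
beam dist 90.2 focus off 9.8 angle 6.5
90 [ 0.3361 -0.1796  0.1649 34.    ] 0.3810529709593379
beam dist 90.2 focus off 9.8 angle 12.1
from [  0.4825  -0.0739   0.1717 -11.4809]
[0.4832, -0.074, 0.24, -11.5] -> [ 0.003 -0.    -0.341] turn 0.0001 rows 1.6
[0.42, -0.17, 0.24, 15] -> [-0.214  0.533  0.   ] turn -0.1472 rows 3.7
[0.345, -0.18, 0.24, 32] -> [-0.375 -0.049  0.   ] turn -0.0944 rows 2.4
```

move_arm(motion="-1 0 0 -0.15 0;-1 0 0 -0.341 0;-1 0 0 -0.341 0;-1 0 0 -0.341 0")

```text
time: 9.48
position: [0.4841, -0.0744, 0.242]
tool_rot: [0.995, -0.1, 0.003, 0.001]
ft_force: [-0.1, -0.3, -2.0]
grip_width: 0.0301
grip_force: 25.0
```

move_arm(motion="-1 -0.05 0.15 0 -0.04;-1 -0.1 0.3 0 -0.08;-1 -0.16 0.45 0 -0.11;-1 -0.214 0.533 0 -0.147;-1 -0.214 0.533 0 -0.147;-1 -0.214 0.533 0 -0.147")

```text
time: 9.98
position: [0.4181, -0.1698, 0.2388]
tool_rot: [0.992, 0.128, -0.001, -0.001]
ft_force: [-0.2, 0.6, -1.0]
grip_width: 0.0297
grip_force: 25.0
```

move_arm(motion="-1 -0.12 0 0 -0.03;-1 -0.24 -0.02 0 -0.06;-1 -0.375 -0.049 0 -0.094;-1 -0.375 -0.049 0 -0.094;-1 -0.375 -0.049 0 -0.094;-1 -0.375 -0.049 0 -0.094")

```text
time: 10.48
position: [0.3454, -0.1796, 0.2399]
tool_rot: [0.962, 0.274, 0.001, 0.0]
ft_force: [1.2, 0.1, -1.6]
grip_width: 0.0297
grip_force: 25.0
```

```bash
python3 -c "
from h import *
t=[.335,-.178,.169,32]; beam((.4555,-.1115,16.8),t); plan([.345,-.18,.19,32],t)
print(robot.get_obs()['q'])
for n in('scene','side'):
    im,P=cloud(n); print(n)
    for r in cases(im,P):
        if r[0]!='yellow' and r[8][0]<680 and r[8][1]<0: print(*r)
"
```

```text
beam dist 93.2 focus off 7.7 angle 10.7
from [ 0.3454 -0.1796  0.2399 31.8201]
[0.345, -0.18, 0.19, 32] -> [-0.003  0.001  0.25 ] turn -0.001 rows 1.2
[0.335, -0.178, 0.169, 32] -> [-0.037 -0.035  0.105] turn 0.0 rows 0.6
[-7.69085529e-01  1.92076213e-01  1.97348329e+00  7.40158602e-04
  9.74911693e-01  2.45930870e-01]
scene
red 432 [255. 191.] [ 452.6 -238.8] [70.4 36.6] 2.4 46.9 all [ 442.7 -238. ] [96.1 38.6] 2.1
green 224 [343. 196.] [358.  -18.2] [29.3 52.5] 18.2 36.0 all [360.  -24.3] [29.4 65.2] 18.7
green 398 [295. 208.] [ 471.5 -104.3] [70.8 34.4] 17.0 46.8 all [ 465.  -106.2] [85.1 36.1] 17.0
blue 623 [261. 250.] [ 640.7 -103.7] [37.8 70.5] 79.3 46.7 all [ 629.  -100.8] [39.  97.1] 78.5
side
red 1072 [348. 360.] [ 448.9 -243.3] [74.1 36.4] 4.5 44.7 all [ 436.4 -244.2] [99.5 38.2] 3.7
green 770 [311. 307.] [ 466.8 -109.5] [74.1 36.7] 16.8 44.5 all [ 455.4 -113.6] [98. 37.] 17.7
green 419 [235. 308.] [354.4 -22.2] [27.9 55.9] 20.4 34.0 all [356.4 -27.6] [27.9 69.3] 20.2
blue 762 [377. 266.] [ 636.2 -108.5] [40.2 74.7] 79.7 44.2 all [ 625.6 -106.6] [40.2 96.4] 79.7
```

move_arm(motion="-1 -0.003 0 0.15 0;-1 -0.02 -0.02 0.25 0;-1 -0.04 -0.034 0.355 0;-1 -0.04 -0.034 0.355 0;-1 -0.04 -0.034 0.355 0;-1 -0.04 -0.034 0.355 0;-1 -0.04 -0.034 0.355 0")

```text
time: 11.17
position: [0.3354, -0.1791, 0.17]
tool_rot: [0.961, 0.275, 0.001, 0.001]
ft_force: [0.5, -0.4, -1.0]
grip_width: 0.0298
grip_force: 25.0
```

move_arm(motion="-1 0 0 0 0;-1 0 0 0 0;-1 0 0 0 0;-1 0 0 0 0;-1 0 0 0 0;-1 0 0 0 0;-1 0 0 0 0;-1 0 0 0 0;-1 0 0 0 0;-1 0 0 0 0;-1 0 0 0 0;-1 0 0 0 0")

```text
time: 12.17
position: [0.334, -0.1782, 0.1689]
tool_rot: [0.962, 0.275, -0.0, -0.0]
ft_force: [-0.4, -0.3, -2.0]
grip_width: 0.0299
grip_force: 25.0
```

move_arm(motion="-1 0 0 0 0;-1 0 0 0 0;-1 0 0 0 0;-1 0 0 0 0;-1 0 0 0 0")

```text
time: 12.58
position: [0.334, -0.1782, 0.169]
tool_rot: [0.962, 0.275, 0.0, 0.0]
ft_force: [-0.0, -0.1, -2.0]
grip_width: 0.0297
grip_force: 25.0
```

```bash
python3 -c "
from h import *
beam((.4555,-.1115,16.8),cur())
im,P=cloud('side');print([r for r in cases(im,P) if r[0]=='green' and r[8][0]<680][0:2])
im,P=cloud('wrist'); save('w3',im);print(*[(r[0],*r[8:]) for r in cases(im,P)],sep='\n')
r=(.438,-.2415,3.5)
for d in (100,90):
  for yaw in (3.5,10):
    a=np.radians(yaw); k=.1107-.7071*(100-d)/1000; L=[r[0]-.035,r[1]-.002]; t=[L[0]-k*np.cos(a),L[1]-k*np.sin(a),.172-.7071*(100-d)/1000,yaw]; print(d,np.round(t,4),np.hypot(*t[:2])); beam(r,t)
plan([.335,-.178,.22,32],[.31,-.252,.22,5],[.2945,-.251,.172,5])
"
```

```text
beam dist 93.8 focus off 6.9 angle 10.7
[('green', np.int32(93), array([323., 305.]), array([ 495.8, -118.1]), array([18.8,  3.4]), 27.0, np.float64(42.3), 'all', array([ 482.8, -122.9]), array([46.5,  4.4]), 21.6), ('green', np.int32(273), array([235., 311.]), array([340.9, -84.9]), array([167.6,  37.1]), 81.5, np.float64(34.0), 'all', array([340.9, -84.9]), array([167.6,  37.5]), 81.7)]
('red', array([ 437. , -239.8]), array([98.5, 36.8]), 3.9)
('green', array([ 440.6, -114. ]), array([68.4, 35.4]), 17.1)
('green', array([359.3, -26.8]), array([26.8, 72.5]), 19.8)
100 [ 0.2925 -0.2503  0.172   3.5   ] 0.38495342942836264
beam dist 100.2 focus off 0.3 angle 0.4
100 [ 0.294  -0.2627  0.172  10.    ] 0.39426968641409943
beam dist 100.2 focus off 0.3 angle 4.6
90 [ 0.2996 -0.2498  0.1649  3.5   ] 0.39006665189131745
beam dist 90.2 focus off 9.8 angle 0.4
90 [ 0.3009 -0.2615  0.1649 10.    ] 0.39868250067733757
beam dist 90.2 focus off 9.8 angle 4.6
from [ 0.334  -0.1782  0.1689 31.9006]
[0.335, -0.178, 0.22, 32] -> [ 0.005  0.002 -0.255] turn -0.0006 rows 1.2
[0.31, -0.252, 0.22, 5] -> [-0.302  0.248  0.   ] turn 0.15 rows 3.8
[0.2945, -0.251, 0.172, 5] -> [-0.077 -0.012  0.24 ] turn 0.0 rows 1.2
```

View pics/w3.png

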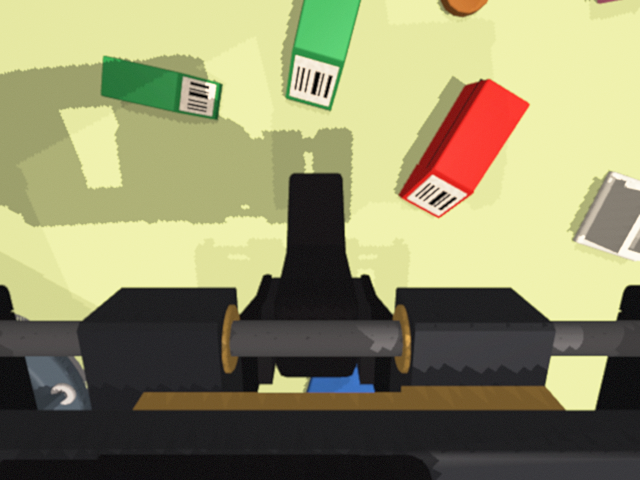

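The green label is at px (314,82), straight ahead. The red case hasn't moved (label at px (437,195)), so it's next.

move_arm(motion="-1 0.005 0 -0.13 0;-1 0.005 0 -0.255 0;-1 0.005 0 -0.255 0;-1 0.005 0 -0.255 0")

```text
time: 13.02
position: [0.3355, -0.1782, 0.2207]
tool_rot: [0.961, 0.275, 0.001, 0.002]
ft_force: [-0.1, 0.1, -1.3]
grip_width: 0.0299
grip_force: 25.0
```

move_arm(motion="-1 -0.08 0.06 0 0.035;-1 -0.16 0.13 0 0.075;-1 -0.24 0.2 0 0.11;-1 -0.302 0.248 0 0.15;-1 -0.302 0.248 0 0.15;-1 -0.302 0.248 0 0.15;-1 -0.302 0.248 0 0.15")

```text
time: 13.6
position: [0.3091, -0.2502, 0.2189]
tool_rot: [0.999, 0.044, -0.001, -0.002]
ft_force: [-0.5, 1.2, -1.5]
grip_width: 0.0299
grip_force: 25.0
```

move_arm(motion="-1 -0.04 0 0.1 0;-1 -0.077 -0.01 0.24 0;-1 -0.077 -0.012 0.24 0;-1 -0.077 -0.012 0.24 0;-1 -0.077 -0.012 0.24 0;-1 -0.077 -0.012 0.24 0;-1 -0.077 -0.012 0.24 0")

```text
time: 14.18
position: [0.2951, -0.2513, 0.173]
tool_rot: [0.999, 0.043, 0.001, 0.001]
ft_force: [-0.3, 0.4, -1.5]
grip_width: 0.03
grip_force: 25.0
```

move_arm(motion="-1 0 0 0 0;-1 0 0 0 0;-1 0 0 0 0;-1 0 0 0 0;-1 0 0 0 0;-1 0 0 0 0;-1 0 0 0 0;-1 0 0 0 0;-1 0 0 0 0;-1 0 0 0 0;-1 0 0 0 0;-1 0 0 0 0")

```text
time: 15.18
position: [0.2942, -0.2506, 0.1719]
tool_rot: [0.999, 0.043, -0.0, 0.0]
ft_force: [-0.4, -0.3, -1.0]
grip_width: 0.0298
grip_force: 25.0
```

move_arm(motion="-1 0 0 0 0;-1 0 0 0 0;-1 0 0 0 0;-1 0 0 0 0;-1 0 0 0 0")

```text
time: 15.6
position: [0.2942, -0.2506, 0.1719]
tool_rot: [0.999, 0.043, -0.0, -0.0]
ft_force: [-0.1, -0.0, -1.3]
grip_width: 0.0299
grip_force: 25.0
```

```bash
python3 -c "
from h import *
beam((.438,-.2405,3.7),cur())
for n in('wrist','side','scene'):
    im,P=cloud(n); print(n);print(*[(r[0],*r[8:]) for r in cases(im,P) if r[8][0]<680 and r[8][1]<0],sep='\n')
plan([.31,-.32,.25,5],[.40,-.39,.25,14.1],[.4703,-.4019,.25,14.1],[.4703,-.4019,.14,14.1])
"
```

```text
beam dist 99.0 focus off 2.2 angle 0.9
wrist
('red', array([ 417.6, -241.9]), array([59.9, 35.5]), 3.7)
('green', array([ 420.6, -115.7]), array([32.5, 30.7]), 7.4)
('green', array([ 428.6, -135.6]), array([33.8,  7.2]), 6.9)
('green', array([359.6, -28.3]), array([27.3, 68.1]), 20.8)
('blue', array([ 270.9, -289.2]), array([98.9, 20.8]), 42.9)
side
('red', array([ 438.2, -244.1]), array([96.4, 37.8]), 3.5)
('green', array([ 462.1, -111.1]), array([83. , 37.3]), 16.8)
('blue', array([ 625.9, -105.6]), array([39.3, 96.3]), 80.1)
scene
('red', array([ 442.1, -239.5]), array([98.5, 36.9]), 4.1)
('green', array([357.8, -24.4]), array([33.2, 65.4]), 17.5)
('green', array([ 464.7, -105.9]), array([84.6, 35. ]), 17.6)
('blue', array([ 629.1, -101.6]), array([39.8, 95.5]), 79.5)
from [ 0.2943 -0.2506  0.172   4.8988]
[0.31, -0.32, 0.25, 5] -> [ 0.049  0.352 -0.39 ] turn -0.0006 rows 2.5
[0.4, -0.39, 0.25, 14.1] -> [0.418 0.388 0.   ] turn -0.0506 rows 2.7
[0.4703, -0.4019, 0.25, 14.1] -> [0.326 0.143 0.   ] turn -0.0 rows 1.7
[0.4703, -0.4019, 0.14, 14.1] -> [0.   0.   0.55] turn -0.0 rows 2.6
```

All three are read. Back to the cradle.

move_arm(motion="-1 0 0.1 -0.15 0;-1 0.03 0.2 -0.3 0;-1 0.049 0.352 -0.39 0;-1 0.049 0.352 -0.39 0;-1 0.049 0.352 -0.39 0")

```text
time: 16.17
position: [0.3108, -0.3223, 0.2512]
tool_rot: [0.999, 0.042, 0.001, 0.002]
ft_force: [-0.5, 0.2, -0.9]
grip_width: 0.0297
grip_force: 25.0
```

move_arm(motion="-1 0.15 0.13 0 -0.02;-1 0.3 0.26 0 -0.035;-1 0.418 0.388 0 -0.051;-1 0.418 0.388 0 -0.051;-1 0.418 0.388 0 -0.051")

```text
time: 16.58
position: [0.4002, -0.3896, 0.2481]
tool_rot: [0.992, 0.123, -0.001, -0.002]
ft_force: [-1.4, 0.2, -0.4]
grip_width: 0.0297
grip_force: 25.0
```

move_arm(motion="-1 0.16 0.07 0.1 0;-1 0.326 0.143 0.2 0;-1 0.326 0.143 0.35 0;-1 0.326 0.143 0.35 0;-1 0.326 0.143 0.35 0;-1 0.326 0.143 0.35 0;-1 0.326 0.143 0.35 0;-1 0.326 0.143 0.35 0;-1 0.326 0.143 0.35 0")

```text
time: 17.33
position: [0.47, -0.4026, 0.1816]
tool_rot: [0.993, 0.122, 0.001, 0.001]
ft_force: [0.1, -0.7, -1.1]
grip_width: 0.0297
grip_force: 25.0
```

```bash
python3 -c "
from h import *
plan([.4703,-.4019,.14,14.1],[.4703,-.4019,.1145,14.1])
"
```

```text
from [ 0.47   -0.4026  0.1816 14.0382]
[0.4703, -0.4019, 0.14, 14.1] -> [ 0.002 -0.003  0.208] turn -0.0003 rows 1.0
[0.4703, -0.4019, 0.1145, 14.1] -> [0.    0.    0.128] turn -0.0 rows 0.6
```

move_arm(motion="-1 0 0 0.08 0;-1 0 0 0.16 0;-1 0 0 0.22 0;-1 0 0 0.28 0;-1 0 0 0.32 0;-1 0 0 0.332 0;-1 0 0 0.332 0;-1 0 0 0.332 0;-1 0 0 0.332 0")

```text
time: 18.08
position: [0.4703, -0.4022, 0.1137]
tool_rot: [0.992, 0.123, 0.0, 0.0]
ft_force: [0.4, -0.5, -1.9]
grip_width: 0.0301
grip_force: 25.0
```

move_arm(motion="0.2 0 0 0 0;0.6 0 0 0 0;1 0 0 0 0;1 0 0 0 0;1 0 0 0 0;1 0 0 0 0")

```text
time: 18.58
position: [0.4702, -0.402, 0.1136]
tool_rot: [0.992, 0.123, 0.0, 0.0]
ft_force: [-0.1, 0.3, 0.6]
grip_width: 0.0618
grip_force: 0.0
```

move_arm(motion="1 0 0 -0.15 0;1 0 0 -0.3 0;1 0 0 -0.45 0;1 0 0 -0.65 0;1 0 0 -0.65 0;1 0 0 -0.65 0;1 0 0 -0.65 0")

```text
time: 19.17
position: [0.4698, -0.4015, 0.2434]
tool_rot: [0.992, 0.123, -0.0, -0.0]
ft_force: [-0.4, -0.2, -0.8]
grip_width: 0.0869
grip_force: 0.0
```

```bash
python3 -c "
from h import *
im,P=cloud('side'); 
reg=(P[...,1]<-.33)&(P[...,1]>-.48)&(P[...,0]>.39)&(P[...,0]<.56)&(P[...,2]>.135)&(P[...,2]<.16); Q=P[reg]
print(len(Q),cv2.minAreaRect((Q[:,:2]*1000).astype(np.float32)),Q[:,2].max())
# red grasp: case x=+12
for n in('wrist','side'):
    im,P=cloud(n); print(n);print(*[(r[0],*r[8:]) for r in cases(im,P) if r[8][0]<680 and r[8][1]<0],sep='\n')
c=(.438,-.2415,3.7); a=np.radians(c[2]); g=[c[0]+.012*np.cos(a),c[1]+.012*np.sin(a)]
plan([*g,.2,3.7],[*g,.08,3.7],[*g,.014,3.7])
"
```

```text
496 ((470.427978515625, -403.7620849609375), (35.407188415527344, 31.326457977294922), 15.51379680633545) 0.14748372465797688
wrist
('red', array([ 599. , -283.7]), array([19.5, 41.2]), 75.5)
('red', array([ 438.6, -241.2]), array([99.3, 35.8]), 3.7)
('green', array([ 458.1, -117.2]), array([97.7, 23.3]), 16.9)
side
('red', array([ 436.7, -244.3]), array([99., 38.]), 3.3)
('green', array([ 456., -113.]), array([95.3, 37.9]), 15.8)
('green', array([356.9, -29.4]), array([28.3, 71.7]), 20.0)
('blue', array([ 625.9, -106.2]), array([40.9, 93. ]), 77.4)
from [ 0.4693 -0.401   0.2416 14.0741]
[np.float64(0.44997498741926617), np.float64(-0.2407256123009645), 0.2, 3.7] -> [ 0.101 -0.801  0.208] turn 0.0576 rows 4.0
[np.float64(0.44997498741926617), np.float64(-0.2407256123009645), 0.08, 3.7] -> [0.  0.  0.6] turn -0.0 rows 2.9
[np.float64(0.44997498741926617), np.float64(-0.2407256123009645), 0.014, 3.7] -> [0.   0.   0.33] turn -0.0 rows 1.6
```

The scanner is seated, its top at 147 mm. Now the red case.

move_arm(motion="1 0.03 -0.2 0 0.02;1 0.06 -0.4 0.1 0.04;1 0.101 -0.6 0.208 0.058;1 0.101 -0.801 0.208 0.058;1 0.101 -0.801 0.208 0.058;1 0.101 -0.801 0.208 0.058;1 0.101 -0.801 0.208 0.058")

```text
time: 19.9
position: [0.4511, -0.2419, 0.2016]
tool_rot: [0.999, 0.032, -0.0, 0.0]
ft_force: [-0.9, -0.4, 0.7]
grip_width: 0.0869
grip_force: 0.0
```

move_arm(motion="1 0 0 0.2 0;1 0 0 0.4 0;1 0 0 0.6 0;1 0 0 0.6 0;1 0 0 0.6 0;1 0 0 0.6 0")

```text
time: 20.4
position: [0.4521, -0.2437, 0.0832]
tool_rot: [1.0, 0.031, 0.001, 0.001]
ft_force: [0.3, -0.9, 0.5]
grip_width: 0.0868
grip_force: 0.0
```

```bash
python3 -c "
from h import *
im,P=cloud('wrist'); print(*[(r[0],*r[3:]) for r in cases(im,P) if r[8][0]<680 and r[8][1]<0],sep='\n')
im,P=cloud('side'); print(*[(r[0],*r[3:]) for r in cases(im,P) if r[8][0]<680 and r[8][1]<0],sep='\n')
c=(.438,-.2415,3.7); a=np.radians(c[2]); g=[c[0]+.012*np.cos(a),c[1]+.012*np.sin(a)]
plan([*g,.016,3.7])
f=np.load('/tmp/side0.npz'); P=f['P']
for lo,hi in((.094,.103),(.105,.125)):
    W=(P[...,2]>lo)&(P[...,2]<hi)&(P[...,1]>.27)&(P[...,1]<.43)&(P[...,0]>.3)&(P[...,0]<.592); Q=P[W]; print(len(Q),cv2.minAreaRect((Q[:,:2]*1000).astype(np.float32)),Q.min(0),Q.max(0))
"
```

```text
('red', array([ 582.5, -268.9]), array([4. , 9.2]), 3.7, np.float64(43.0), 'all', array([ 584.5, -266.9]), array([16.3,  7.7]), 80.3)
('red', array([ 455.4, -239.4]), array([64.2, 35.4]), 3.6, np.float64(45.0), 'all', array([ 455.8, -239.4]), array([64.9, 35.4]), 3.6)
('green', array([ 477.8, -139.4]), array([ 73.8, 106.2]), 16.8, np.float64(44.8), 'all', array([ 460.3, -128.9]), array([108.7,  83.9]), 75.5)
('blue', array([ 577. , -100.6]), array([ 6.3, 22.7]), 2.7, np.float64(19.2), 'all', array([ 577. , -100.6]), array([ 6.3, 22.7]), 2.7)
('red', array([ 446.2, -267.5]), array([64.7, 84.6]), 4.0, np.float64(44.6), 'all', array([ 433.3, -268.1]), array([89.7, 85.5]), 3.3)
('green', array([354.8, -20.8]), array([28.2, 54.5]), 20.2, np.float64(34.2), 'all', array([356.8, -27. ]), array([28.6, 67.6]), 20.2)
('green', array([ 435. , -146.2]), array([110.7,  38.2]), 73.5, np.float64(44.7), 'all', array([ 430.4, -141.3]), array([104.9,  53.4]), 50.5)
('blue', array([ 652.6, -110.4]), array([36.9, 40.8]), 76.7, np.float64(44.1), 'all', array([ 652.8, -110. ]), array([42.1, 40.8]), 75.1)
from [ 0.4526 -0.2437  0.0848  3.6096]
[np.float64(0.44997498741926617), np.float64(-0.2407256123009645), 0.016, 3.7] -> [-0.012 -0.016  0.344] turn -0.0005 rows 1.7
461 ((453.03778076171875, 335.1199645996094), (18.253686904907227, 273.9172058105469), 69.28144836425781) [0.32268703 0.28132806 0.09404067] [0.58154167 0.38843372 0.10273695]
230 ((337.6415100097656, 353.8521728515625), (63.6619987487793, 30.811077117919922), 64.24425506591797) [0.31320678 0.32168344 0.1055112 ] [0.35522203 0.38681283 0.12220699]
```

move_arm(motion="1 0 -0.012 0.12 0;1 0 -0.012 0.24 0;1 0 -0.012 0.33 0;1 0 -0.012 0.34 0;1 0 -0.012 0.34 0")

```text
time: 20.92
position: [0.4515, -0.2401, 0.0155]
tool_rot: [0.999, 0.032, 0.001, 0.001]
ft_force: [-0.3, 0.8, 0.8]
grip_width: 0.0866
grip_force: 0.0
```

move_arm(motion="-1 0 0 0 0;-1 0 0 0 0;-1 0 0 0 0;-1 0 0 0 0;-1 0 0 0 0;-1 0 0 0 0;-1 0 0 0 0;-1 0 0 0 0;-1 0 0 0 0", newtons=25)

```text
time: 21.67
position: [0.4507, -0.2394, 0.0139]
tool_rot: [0.999, 0.032, 0.0, 0.0]
ft_force: [-0.0, 0.6, 0.1]
grip_width: 0.0362
grip_force: 25.0
```

```bash
cat >> h.py <<'E'
TC=np.array([.5084,.1543]); TY=-3.5
def slot(s,x=.003+.012):
    a=np.radians(TY); return TC+np.array([[np.cos(a),-np.sin(a)],[np.sin(a),np.cos(a)]])@[x,s]
E
python3 -c "
from h import *
print(robot.get_obs()['grip_width'])
p=cur(); s=slot(.044); z=.022+p[2]+.001
plan([p[0],p[1],.17,p[3]],[.48,-.06,.17,0],[.505,.08,.17,-3.5],[*s,.17,-3.5],[*s,z,-3.5])"
```

```text
0.03619578744257402
from [ 0.4507 -0.2394  0.0139  3.643 ]
[np.float64(0.45065052670420813), np.float64(-0.23936827379007308), 0.17, np.float64(3.642964191682508)] -> [ 0.     0.    -0.781] turn -0.0 rows 3.7
[0.48, -0.06, 0.17, 0] -> [ 0.203 -0.886  0.   ] turn 0.0202 rows 4.4
[0.505, 0.08, 0.17, -3.5] -> [ 0.125 -0.7    0.   ] turn 0.0194 rows 3.4
[np.float64(0.5260581577158616), np.float64(0.1973022030375393), 0.17, -3.5] -> [ 0.069 -0.592  0.   ] turn -0.0 rows 2.9
[np.float64(0.5260581577158616), np.float64(0.1973022030375393), np.float64(0.03688261717793974), -3.5] -> [0.    0.    0.666] turn -0.0 rows 3.2
```

move_arm(motion="-1 0 0 -0.15 0;-1 0 0 -0.3 0;-1 0 0 -0.45 0;-1 0 0 -0.6 0;-1 0 0 -0.781 0;-1 0 0 -0.781 0")

```text
time: 22.17
position: [0.4537, -0.2416, 0.1758]
tool_rot: [0.999, 0.032, 0.005, 0.004]
ft_force: [1.6, -0.7, -0.0]
grip_width: 0.0358
grip_force: 25.0
```

move_arm(motion="-1 0.04 -0.18 0 0.01;-1 0.08 -0.36 0 0.02;-1 0.12 -0.54 0 0.02;-1 0.16 -0.72 0 0.02;-1 0.203 -0.886 0 0.02;-1 0.203 -0.886 0 0.02")

```text
time: 22.67
position: [0.4785, -0.054, 0.1692]
tool_rot: [1.0, 0.003, -0.002, -0.002]
ft_force: [0.2, 0.3, -1.4]
grip_width: 0.0358
grip_force: 25.0
```

move_arm(motion="-1 0.03 -0.18 0 0.01;-1 0.06 -0.36 0 0.02;-1 0.09 -0.54 0 0.02;-1 0.125 -0.7 0 0.02;-1 0.125 -0.7 0 0.02")

```text
time: 23.08
position: [0.5051, 0.0848, 0.1695]
tool_rot: [1.0, -0.029, 0.0, -0.001]
ft_force: [-0.5, 0.4, -1.5]
grip_width: 0.0358
grip_force: 25.0
```

move_arm(motion="-1 0.02 -0.15 0 0;-1 0.04 -0.3 0 0;-1 0.06 -0.45 0 0;-1 0.069 -0.592 0 0;-1 0.069 -0.592 0.1 0;-1 0.069 -0.592 0.2 0;-1 0.069 -0.592 0.3 0;-1 0.069 -0.592 0.4 0;-1 0.069 -0.592 0.4 0;-1 0.069 -0.592 0.4 0;-1 0.069 -0.592 0.4 0")

```text
time: 24.0
position: [0.5264, 0.197, 0.0904]
tool_rot: [1.0, -0.031, 0.0, 0.0]
ft_force: [0.8, 0.2, -0.9]
grip_width: 0.0356
grip_force: 25.0
```

```bash
python3 -c "
from h import *
s=slot(.044); plan([*s,.037,-3.5])
im,P=cloud('scene'); save('s4',im)
im,P=cloud('side'); print(*[(r[0],*r[8:]) for r in cases(im,P) if r[8][0]<680 and r[8][1]<.3],sep='\n')
"
```

```text
from [ 0.5264  0.197   0.0904 -3.588 ]
[np.float64(0.5260581577158616), np.float64(0.1973022030375393), 0.037, -3.5] -> [-0.002 -0.002  0.267] turn -0.0005 rows 1.3
('green', array([ 455.6, -113.2]), array([95.6, 38. ]), 17.3)
('green', array([357.5, -28.9]), array([28.8, 71.4]), 19.6)
('blue', array([ 626.7, -105.7]), array([40.4, 96.4]), 78.6)
```

View pics/s4.png

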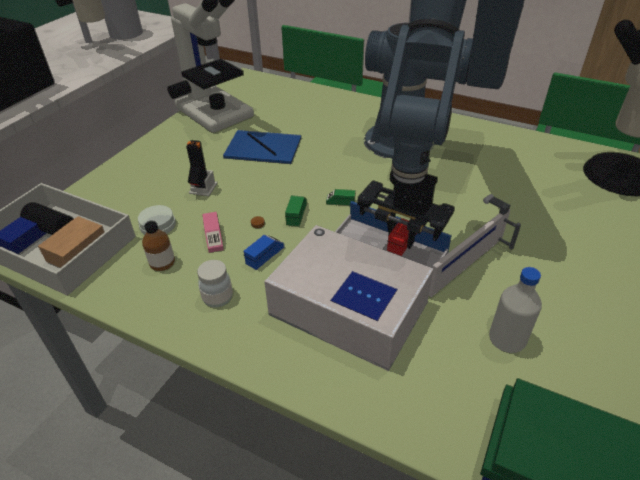

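The red case at px (398,240) is over the tray, clear of the roof and the door. The scanner is in its cradle at (198,165). Placing the case.

move_arm(motion="-1 0 0 0.08 0;-1 0 0 0.16 0;-1 0 0 0.22 0;-1 0 0 0.25 0;-1 0 0 0.264 0;-1 0 0 0.264 0;-1 0 0 0.264 0;-1 0 0 0.264 0")

```text
time: 24.77
position: [0.5265, 0.1976, 0.038]
tool_rot: [1.0, -0.031, 0.001, -0.0]
ft_force: [-0.0, 0.2, -1.2]
grip_width: 0.036
grip_force: 25.0
```

move_arm(motion="0.1 0 0 0 0;0.1 0 0 0 0;0.1 0 0 0 0;0.1 0 0 0 0;0.1 0 0 -0.1 0;0.1 0 0 -0.25 0;0.1 0 0 -0.4 0;0.1 0 0 -0.55 0;0.1 0 0 -0.667 0;0.1 0 0 -0.667 0")

```text
time: 25.6
position: [0.5293, 0.1982, 0.176]
tool_rot: [1.0, -0.031, 0.005, -0.001]
ft_force: [1.3, 0.9, -0.1]
grip_width: 0.0474
grip_force: 0.0
```

```bash
python3 -c "
from h import *
c=(.4555,-.1115,16.8); a=np.radians(c[2]); g=[c[0]+.012*np.cos(a),c[1]+.012*np.sin(a)]
im,P=cloud('side'); print(*[(r[0],*r[8:]) for r in cases(im,P) if r[8][0]<680 and r[8][1]<.3],sep='\n')
im,P=cloud('wrist'); save('w5',im)
plan([.51,.05,.17,5],[*g,.17,16.8],[*g,.08,16.8],[*g,.0145,16.8])"
```

```text
('green', array([ 456.6, -112.7]), array([96.3, 37.7]), 16.6)
('green', array([356.9, -29.5]), array([27.8, 71.7]), 18.5)
('blue', array([ 626.1, -104.8]), array([40.6, 95.4]), 79.5)
from [ 0.5264  0.1976  0.1719 -3.5584]
[0.51, 0.05, 0.17, 5] -> [-0.036  0.741  0.009] turn -0.0475 rows 3.6
[np.float64(0.46698783397038485), np.float64(-0.10803161843666634), 0.17, 16.8] -> [-0.283  0.768  0.   ] turn -0.0656 rows 3.9
[np.float64(0.46698783397038485), np.float64(-0.10803161843666634), 0.08, 16.8] -> [0.   0.   0.45] turn -0.0 rows 2.2
[np.float64(0.46698783397038485), np.float64(-0.10803161843666634), 0.0145, 16.8] -> [0.    0.    0.328] turn -0.0 rows 1.6
```

View pics/w5.png

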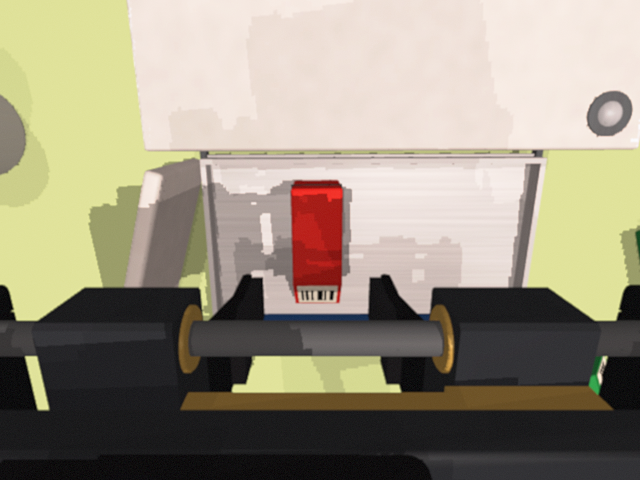

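Red lies flat in the tray at px (317,242). Next is green.

move_arm(motion="1 -0.01 0.18 0 -0.01;1 -0.02 0.36 0 -0.025;1 -0.036 0.54 0 -0.0475;1 -0.036 0.741 0 -0.0475;1 -0.036 0.741 0 -0.0475")

```text
time: 26.12
position: [0.5082, 0.0443, 0.1691]
tool_rot: [0.999, 0.041, -0.002, 0.001]
ft_force: [0.1, 0.2, 0.3]
grip_width: 0.0731
grip_force: 0.0
```

move_arm(motion="1 -0.07 0.19 0 -0.016;1 -0.14 0.38 0 -0.033;1 -0.21 0.57 0 -0.05;1 -0.283 0.768 0 -0.066;1 -0.283 0.768 0.15 -0.066;1 -0.283 0.768 0.3 -0.066;1 -0.283 0.768 0.45 -0.066;1 -0.283 0.768 0.45 -0.066;1 -0.283 0.768 0.45 -0.066;1 -0.283 0.768 0.45 -0.066")

```text
time: 26.95
position: [0.4666, -0.1076, 0.0809]
tool_rot: [0.989, 0.147, -0.0, -0.0]
ft_force: [0.9, -0.0, -0.4]
grip_width: 0.087
grip_force: 0.0
```

```bash
python3 -c "
from h import *
c=(.4555,-.1115,16.8); a=np.radians(c[2]); g=[c[0]+.012*np.cos(a),c[1]+.012*np.sin(a)]
im,P=cloud('wrist'); print(*[(r[0],*r[3:]) for r in cases(im,P) if r[8][0]<680 and r[8][1]<0],sep='\n')
plan([*g,.0145,16.8])"
```

```text
('red', array([ 628.3, -224.6]), array([31.3,  2.7]), 41.1, np.float64(24.3), 'all', array([ 623.5, -229.1]), array([46.6,  3.1]), 41.1)
('green', array([ 472. , -104.3]), array([66.4, 35.5]), 17.1, np.float64(45.1), 'all', array([ 472.3, -104.2]), array([67. , 35.5]), 17.1)
('blue', array([592.8, -78.1]), array([2.4, 6.9]), 80.7, np.float64(29.2), 'all', array([585.2, -79. ]), array([20. , 10.7]), 26.9)
('blue', array([ 599.6, -112.3]), array([6.5, 6.9]), 12.3, np.float64(42.8), 'all', array([ 589.2, -109.2]), array([ 6.4, 29.8]), 79.5)
('blue', array([577.4, -97.2]), array([18.3,  1.9]), 79.1, np.float64(16.7), 'all', array([577.4, -97.2]), array([18.3,  1.9]), 79.1)
from [ 0.4672 -0.1078  0.0817 16.9069]
[np.float64(0.46698783397038485), np.float64(-0.10803161843666634), 0.0145, 16.8] -> [-0.002  0.     0.336] turn 0.0006 rows 1.6
```

move_arm(motion="1 0 -0.005 0.12 0;1 0 -0.005 0.24 0;1 0 -0.005 0.33 0;1 0 -0.005 0.334 0;1 0 -0.005 0.334 0")

```text
time: 27.42
position: [0.4667, -0.1069, 0.0147]
tool_rot: [0.989, 0.147, 0.0, 0.0]
ft_force: [-0.2, -0.9, -0.5]
grip_width: 0.0868
grip_force: 0.0
```

move_arm(motion="-1 0 0 0 0;-1 0 0 0 0;-1 0 0 0 0;-1 0 0 0 0;-1 0 0 0 0;-1 0 0 0 0;-1 0 0 0 0;-1 0 0 0 0;-1 0 0 0 0")

```text
time: 28.17
position: [0.4661, -0.107, 0.0139]
tool_rot: [0.989, 0.147, -0.0, -0.0]
ft_force: [-0.3, -0.5, 1.3]
grip_width: 0.0359
grip_force: 25.0
```

```bash
python3 -c "
from h import *
print(robot.get_obs()['grip_width'])
p=cur(); s=slot(-.018); z=.022+p[2]+.002
plan([p[0],p[1],.17,p[3]],[.505,.03,.17,5],[*s,.17,-3.5],[*s,z,-3.5])"
```

```text
0.035945027700560434
from [ 4.66100e-01 -1.07000e-01  1.39000e-02  1.68696e+01]
[np.float64(0.46612514243702263), np.float64(-0.1069718211404121), 0.17, np.float64(16.86964330579066)] -> [ 0.     0.    -0.781] turn -0.0 rows 3.7
[0.505, 0.03, 0.17, 5] -> [ 0.385 -0.599  0.   ] turn 0.0659 rows 3.4
[np.float64(0.5222731482647005), np.float64(0.13541784553538352), 0.17, -3.5] -> [ 0.132 -0.518  0.   ] turn 0.0472 rows 2.6
[np.float64(0.5222731482647005), np.float64(0.13541784553538352), np.float64(0.037886592874619145), -3.5] -> [0.    0.    0.661] turn -0.0 rows 3.2
```

move_arm(motion="-1 0 0 -0.15 0;-1 0 0 -0.3 0;-1 0 0 -0.45 0;-1 0 0 -0.6 0;-1 0 0 -0.781 0;-1 0 0 -0.781 0")

```text
time: 28.67
position: [0.4696, -0.1084, 0.1755]
tool_rot: [0.989, 0.147, 0.005, 0.003]
ft_force: [0.2, -0.8, -1.7]
grip_width: 0.0359
grip_force: 25.0
```

move_arm(motion="-1 0.1 -0.15 0 0.02;-1 0.2 -0.3 0 0.04;-1 0.3 -0.45 0 0.06;-1 0.385 -0.599 0 0.066;-1 0.385 -0.599 0 0.066")

```text
time: 29.08
position: [0.5052, 0.0351, 0.1694]
tool_rot: [0.999, 0.046, -0.0, -0.001]
ft_force: [0.0, -1.5, -1.4]
grip_width: 0.0361
grip_force: 25.0
```

move_arm(motion="-1 0.04 -0.15 0 0.02;-1 0.08 -0.3 0 0.047;-1 0.132 -0.518 0 0.047;-1 0.132 -0.518 0.1 0.047;-1 0.132 -0.518 0.2 0.047;-1 0.132 -0.518 0.3 0.047;-1 0.132 -0.518 0.4 0.047;-1 0.132 -0.518 0.4 0.047;-1 0.132 -0.518 0.4 0.047;-1 0.132 -0.518 0.4 0.047")

```text
time: 29.92
position: [0.5227, 0.1352, 0.0904]
tool_rot: [1.0, -0.03, 0.0, 0.0]
ft_force: [0.0, 0.1, -1.3]
grip_width: 0.0359
grip_force: 25.0
```

```bash
python3 -c "
from h import *
s=slot(-.018); plan([*s,.0375,-3.5])"
```

```text
from [ 0.5227  0.1352  0.0904 -3.4847]
[np.float64(0.5222731482647005), np.float64(0.13541784553538352), 0.0375, -3.5] -> [-0.002 -0.001  0.264] turn 0.0001 rows 1.3
```

move_arm(motion="-1 0 0 0.08 0;-1 0 0 0.16 0;-1 0 0 0.22 0;-1 0 0 0.25 0;-1 0 0 0.262 0;-1 0 0 0.262 0;-1 0 0 0.262 0;-1 0 0 0.262 0")

```text
time: 30.58
position: [0.5232, 0.1355, 0.0387]
tool_rot: [1.0, -0.03, 0.001, -0.0]
ft_force: [0.3, -0.1, -1.4]
grip_width: 0.0358
grip_force: 25.0
```

move_arm(motion="0.05 0 0 0 0;0.05 0 0 0 0;0.05 0 0 0 0;0.05 0 0 0 0;0.05 0 0 -0.1 0;0.05 0 0 -0.25 0;0.05 0 0 -0.4 0;0.05 0 0 -0.55 0;0.05 0 0 -0.667 0;0.05 0 0 -0.667 0")

```text
time: 31.42
position: [0.5257, 0.1359, 0.1761]
tool_rot: [1.0, -0.03, 0.005, -0.0]
ft_force: [1.3, 0.7, -0.1]
grip_width: 0.0459
grip_force: 0.0
```

```bash
python3 -c "
from h import *
c=(.626,-.1025,-11.5); a=np.radians(c[2]); g=[c[0]+.012*np.cos(a),c[1]+.012*np.sin(a)]
for n in('side','wrist'):
    im,P=cloud(n); print(*[(r[0],*r[8:]) for r in cases(im,P) if r[8][0]<680 and r[8][1]<.3],sep='\n')
plan([.53,.02,.19,-8],[*g,.19,-11.5],[*g,.08,-11.5],[*g,.0145,-11.5])"
```

```text
('green', array([356.8, -29. ]), array([28.2, 72.7]), 20.1)
('blue', array([ 626.2, -105.7]), array([40. , 95.9]), 80.2)
('blue', array([625.6, -89.9]), array([18.2, 93.9]), 80.3)
from [ 0.5229  0.1356  0.1722 -3.4682]
[0.53, 0.02, 0.19, -8] -> [ 0.071  0.575 -0.089] turn 0.0252 rows 2.8
[np.float64(0.6377590964554499), np.float64(-0.10489241521300637), 0.19, -11.5] -> [0.62  0.543 0.   ] turn 0.0194 rows 4.0
[np.float64(0.6377590964554499), np.float64(-0.10489241521300637), 0.08, -11.5] -> [0.   0.   0.55] turn -0.0 rows 2.6
[np.float64(0.6377590964554499), np.float64(-0.10489241521300637), 0.0145, -11.5] -> [0.    0.    0.328] turn -0.0 rows 1.6
```

```bash
python3 -c "
from h import *
im,P=cloud('wrist'); save('w6',im); print(P[200:290:30,260:420:40].round(3))"
```

```text
[[[0.543 0.18  0.021]
  [0.55  0.146 0.066]
  [0.548 0.119 0.066]
  [0.538 0.085 0.023]]

 [[0.521 0.181 0.029]
  [0.528 0.148 0.066]
  [0.527 0.12  0.066]
  [0.513 0.085 0.022]]

 [[0.498 0.183 0.037]
  [0.507 0.149 0.066]
  [0.505 0.121 0.067]
  [0.487 0.086 0.023]]]
```

View pics/w6.png

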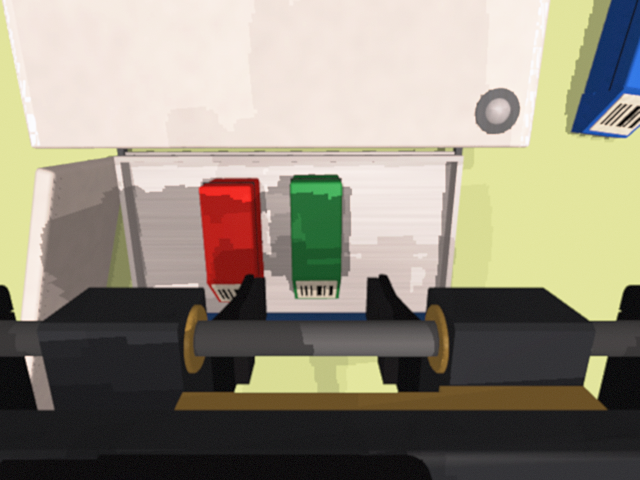

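Red (230,240) and green (317,237) lie flat in the tray. Blue is next.

move_arm(motion="1 0.02 0.18 -0.05 0.01;1 0.05 0.36 -0.089 0.025;1 0.071 0.575 -0.089 0.025;1 0.071 0.575 -0.089 0.025")

```text
time: 31.9
position: [0.5303, 0.0139, 0.1878]
tool_rot: [0.997, -0.072, -0.0, 0.001]
ft_force: [-0.2, 0.3, 0.1]
grip_width: 0.0648
grip_force: 0.0
```

move_arm(motion="1 0.15 0.13 0 0.01;1 0.3 0.26 0 0.019;1 0.46 0.4 0 0.019;1 0.62 0.543 0 0.019;1 0.62 0.543 0.15 0.019;1 0.62 0.543 0.35 0.019;1 0.62 0.543 0.55 0.019;1 0.62 0.543 0.55 0.019;1 0.62 0.543 0.55 0.019;1 0.62 0.543 0.55 0.019")

```text
time: 32.73
position: [0.6379, -0.1047, 0.0795]
tool_rot: [0.995, -0.099, 0.0, 0.0]
ft_force: [1.3, 0.7, 0.0]
grip_width: 0.0868
grip_force: 0.0
```

```bash
python3 -c "
from h import *
c=(.626,-.1025,-11.5); a=np.radians(c[2]); g=[c[0]+.012*np.cos(a),c[1]+.012*np.sin(a)]
im,P=cloud('wrist'); print(*[(r[0],*r[3:]) for r in cases(im,P) if r[8][0]<680 and r[8][1]<0],sep='\n')
W=(P[...,2]>.05)&(P[...,2]<.11)&(P[...,0]>.6)&(P[...,0]<.68)&(P[...,1]>-.04); print(W.sum(),P[W].min(0) if W.any() else '')
plan([*g,.0145,-11.5])"
```

```text
('red', array([ 670.1, -220.8]), array([ 3.5, 18.9]), 36.0, np.float64(17.5), 'all', array([ 670.1, -220.8]), array([ 3.5, 18.9]), 36.0)
('red', array([ 633.4, -216.4]), array([94.8,  7.1]), 49.4, np.float64(43.8), 'all', array([ 634.5, -228.6]), array([111.4,  26.8]), 48.3)
('blue', array([ 643.6, -104.5]), array([35.6, 65.3]), 79.2, np.float64(45.0), 'all', array([ 644. , -104.6]), array([35.6, 66.1]), 79.3)
2141 [0.65687681 0.00645065 0.05002818]
from [  0.639   -0.1051   0.0811 -11.3717]
[np.float64(0.6377590964554499), np.float64(-0.10489241521300637), 0.0145, -11.5] -> [-0.006  0.     0.333] turn 0.0007 rows 1.6
```

move_arm(motion="1 0 0 0.12 0;1 0 0 0.24 0;1 0 0 0.32 0;1 0 0 0.328 0;1 0 0 0.328 0")

```text
time: 33.2
position: [0.6386, -0.105, 0.0154]
tool_rot: [0.995, -0.099, 0.001, 0.0]
ft_force: [-0.4, -0.5, 0.4]
grip_width: 0.0873
grip_force: 0.0
```

move_arm(motion="-1 0 0 0 0;-1 0 0 0 0;-1 0 0 0 0;-1 0 0 0 0;-1 0 0 0 0;-1 0 0 0 0;-1 0 0 0 0;-1 0 0 0 0;-1 0 0 0 0")

```text
time: 33.95
position: [0.6373, -0.1049, 0.0132]
tool_rot: [0.995, -0.099, -0.0, -0.0]
ft_force: [-0.8, -0.3, 0.6]
grip_width: 0.036
grip_force: 25.0
```

```bash
python3 -c "
from h import *
print(robot.get_obs()['grip_width'])
p=cur(); s=slot(-.080)
plan([p[0],p[1],.21,p[3]],[.53,.0,.21,-8],[*s,.17,-3.5],[*s,.09,-3.5],[*s,.022+p[2]+.002,-3.5])"
```

```text
0.035966157457573124
from [  0.6373  -0.1049   0.0132 -11.3966]
[np.float64(0.6373097317562578), np.float64(-0.10488738988644525), 0.21, np.float64(-11.39660875618565)] -> [ 0.     0.    -0.984] turn -0.0 rows 4.7
[0.53, 0.0, 0.21, -8] -> [-0.63  -0.408  0.   ] turn -0.0189 rows 3.6
[np.float64(0.5184881388135394), np.float64(0.07353348803322778), 0.17, -3.5] -> [-0.108 -0.356  0.2  ] turn -0.025 rows 2.0
[np.float64(0.5184881388135394), np.float64(0.07353348803322778), 0.09, -3.5] -> [0.  0.  0.4] turn -0.0 rows 1.9
[np.float64(0.5184881388135394), np.float64(0.07353348803322778), np.float64(0.03723614931174304), -3.5] -> [0.    0.    0.264] turn -0.0 rows 1.3
```

move_arm(motion="-1 0 0 -0.15 0;-1 0 0 -0.3 0;-1 0 0 -0.5 0;-1 0 0 -0.7 0;-1 0 0 -0.85 0;-1 0 0 -0.984 0;-1 0 0 -0.984 0")

```text
time: 34.53
position: [0.641, -0.1059, 0.2169]
tool_rot: [0.995, -0.099, 0.006, 0.001]
ft_force: [0.9, -0.7, -0.7]
grip_width: 0.0357
grip_force: 25.0
```

move_arm(motion="-1 -0.16 -0.1 0 -0.01;-1 -0.32 -0.2 0 -0.019;-1 -0.48 -0.3 0 -0.019;-1 -0.63 -0.408 0 -0.019;-1 -0.63 -0.408 0 -0.019;-1 -0.63 -0.408 0 -0.019")

```text
time: 35.03
position: [0.5276, 0.0017, 0.2093]
tool_rot: [0.998, -0.068, -0.002, -0.0]
ft_force: [0.8, -0.8, -1.0]
grip_width: 0.0359
grip_force: 25.0
```

move_arm(motion="-1 -0.05 -0.18 0.1 -0.012;-1 -0.108 -0.356 0.2 -0.025;-1 -0.108 -0.356 0.3 -0.025;-1 -0.108 -0.356 0.4 -0.025;-1 -0.108 -0.356 0.5 -0.025;-1 -0.108 -0.356 0.6 -0.025;-1 -0.108 -0.356 0.6 -0.025;-1 -0.108 -0.356 0.6 -0.025;-1 -0.108 -0.356 0.6 -0.025")

```text
time: 35.78
position: [0.5198, 0.0729, 0.0905]
tool_rot: [1.0, -0.031, 0.001, 0.0]
ft_force: [0.1, -0.3, -1.5]
grip_width: 0.0356
grip_force: 25.0
```

```bash
python3 -c "
from h import *
s=slot(-.080); plan([*s,.037,-3.5])"
```

```text
from [ 0.5198  0.0729  0.0905 -3.5106]
[np.float64(0.5184881388135394), np.float64(0.07353348803322778), 0.037, -3.5] -> [-0.007 -0.003  0.267] turn -0.0001 rows 1.3
```

move_arm(motion="-1 -0.004 0 0.08 0;-1 -0.004 0 0.16 0;-1 -0.004 0 0.22 0;-1 -0.004 0 0.25 0;-1 -0.004 0 0.264 0;-1 -0.004 0 0.264 0;-1 -0.004 0 0.264 0;-1 -0.004 0 0.264 0")

```text
time: 36.45
position: [0.5185, 0.0735, 0.0383]
tool_rot: [1.0, -0.03, 0.001, 0.0]
ft_force: [0.6, 0.4, -0.6]
grip_width: 0.0358
grip_force: 25.0
```

move_arm(motion="0.05 0 0 0 0;0.05 0 0 0 0;0.05 0 0 0 0;0.05 0 0 0 0;0.05 0 0 -0.1 0;0.05 0 0 -0.25 0;0.05 0 0 -0.4 0;0.05 0 0 -0.55 0;0.05 0 0 -0.7 0;0.05 0 0 -0.9 0;0.05 0 0 -0.9 0;0.05 0 0 -0.9 0")

```text
time: 37.45
position: [0.5193, 0.0735, 0.22]
tool_rot: [1.0, -0.03, 0.003, 0.0]
ft_force: [-0.2, 0.7, -0.4]
grip_width: 0.0457
grip_force: 0.0
```

```bash
python3 -c "
from h import *
im,P=cloud('wrist'); save('w7',im)
im,P=cloud('side'); hsv=cv2.cvtColor(im,cv2.COLOR_RGB2HSV)
s=slot(.02,-.105)
plan([.40,.10,.2,-3.5],[*s,.14,-3.5],[*s,.06,-3.5])"
```

```text
from [ 0.5168  0.0736  0.2169 -3.4717]
[0.4, 0.1, 0.2, -3.5] -> [-0.591 -0.096  0.085] turn 0.0002 rows 2.9
[np.float64(0.4048168169564011), np.float64(0.1806727926195973), 0.14, -3.5] -> [-0.001 -0.404  0.3  ] turn -0.0 rows 2.4
[np.float64(0.4048168169564011), np.float64(0.1806727926195973), 0.06, -3.5] -> [0.  0.  0.4] turn -0.0 rows 1.9
```

View pics/w7.png

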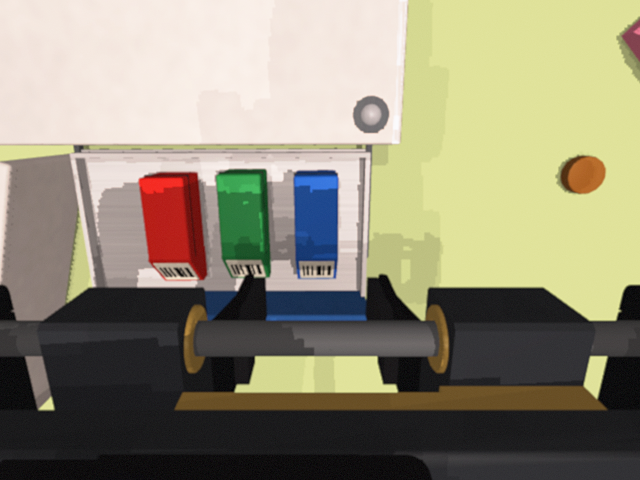

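Red (172,225), green (242,222) and blue (317,222) all lie flat in the tray. Now I'll close the fingers and move round in front of the tray.

move_arm(motion="-1 -0.2 -0.03 0 0;-1 -0.4 -0.06 0.04 0;-1 -0.591 -0.096 0.085 0;-1 -0.591 -0.096 0.085 0;-1 -0.591 -0.096 0.085 0")

```text
time: 37.97
position: [0.3954, 0.1005, 0.1981]
tool_rot: [1.0, -0.03, -0.005, 0.0]
ft_force: [0.7, 0.4, -0.4]
grip_width: 0.0201
grip_force: 0.0
```

move_arm(motion="-1 0 -0.2 0.15 0;-1 0 -0.404 0.3 0;-1 0 -0.404 0.4 0;-1 0 -0.404 0.55 0;-1 0 -0.404 0.7 0;-1 0 -0.404 0.7 0;-1 0 -0.404 0.7 0;-1 0 -0.404 0.7 0")

```text
time: 38.63
position: [0.4069, 0.1805, 0.0607]
tool_rot: [1.0, -0.031, 0.0, -0.0]
ft_force: [0.5, -0.3, 0.3]
grip_width: 0.0003
grip_force: 0.0
```

move_arm(motion="-1 0.04 0 0 0;-1 0.08 0 0 0;-1 0.12 0 0 0;-1 0.16 0 0 0;-1 0.2 0 0 0;-1 0.24 0 0 0;-1 0.28 0 0 0;-1 0.32 0 0 0;-1 0.36 0 0 0;-1 0.4 0 0 0")

```text
time: 39.47
position: [0.4863, 0.1756, 0.0602]
tool_rot: [1.0, -0.03, -0.0, 0.0]
ft_force: [-3.2, 0.4, 2.0]
grip_width: 0.0002
grip_force: 1.4
```

```bash
cat >> h.py <<'E'
def local(p):
    a=np.radians(TY); d=np.array(p[:2])-TC; return np.array([np.cos(a)*d[0]+np.sin(a)*d[1],-np.sin(a)*d[0]+np.cos(a)*d[1]])
def tray():
    im,P=cloud('scene'); hsv=cv2.cvtColor(im,cv2.COLOR_RGB2HSV)
    W=(abs(P[...,2]-.074)<.006)&(hsv[...,0]>100)&(hsv[...,0]<125)&(hsv[...,1]>100)&(P[...,0]>.35)&(P[...,0]<.65)&(P[...,1]>0)&(P[...,1]<.35)
    Q=P[W]; print('panel',len(Q), np.round(np.median(Q,0),4) if len(Q) else '', 'local x',np.round(np.median([local(q)[0] for q in Q]),4) if len(Q) else '')
E
python3 -c "
from h import *
print(local(cur()),robot.get_obs()['ft_force']); tray()"
```

```text
[-0.02340916  0.01991091] [-3.22809183  0.41990192  1.95485508]
panel 393 [0.5029 0.1852 0.073 ] local x -0.0061
```

move_arm(motion="-1 0.04 0 0 0;-1 0.08 0 0 0;-1 0.12 0 0 0;-1 0.16 0 0 0;-1 0.2 0 0 0;-1 0.24 0 0 0;-1 0.28 0 0 0;-1 0.32 0 0 0;-1 0.35 0 0 0;-1 0.38 0 0 0;-1 0.38 0 0 0")

```text
time: 40.43
position: [0.564, 0.1709, 0.0606]
tool_rot: [1.0, -0.03, 0.002, -0.0]
ft_force: [-0.3, -0.2, 0.6]
grip_width: 0.0006
grip_force: 0.0
```

move_arm(motion="-1 0.01 0 0 0;-1 0.02 0 0 0;-1 0.03 0 0 0;-1 0.04 0 0 0;-1 0.04 0 0 0")

```text
time: 40.85
position: [0.57, 0.1705, 0.0606]
tool_rot: [1.0, -0.03, 0.001, 0.0]
ft_force: [-1.5, 0.2, 0.2]
grip_width: 0.0004
grip_force: 0.7
```

```bash
python3 -c "
from h import *
print(local(cur()),robot.get_obs()['ft_force']); tray()"
```

```text
[0.06052365 0.019954  ] [-1.48311626  0.19827756  0.17757214]
panel 38 [0.5102 0.3243 0.0785] local x -0.0085
```

move_arm(motion="-1 0.01 0 0 0;-1 0.02 0 0 0;-1 0.025 0 0 0;-1 0.025 0 0 0;-1 0.025 0 0 0")

```text
time: 41.32
position: [0.573, 0.1703, 0.0602]
tool_rot: [1.0, -0.03, -0.002, 0.0]
ft_force: [-4.9, 0.9, 3.0]
grip_width: 0.0005
grip_force: 2.6
```

move_arm(motion="-1 0.005 0 0 0;-1 0.01 0 0 0;-1 0.015 0 0 0;-1 0.015 0 0 0;-1 0.015 0 0 0")

```text
time: 41.73
position: [0.573, 0.1703, 0.0599]
tool_rot: [1.0, -0.03, -0.005, 0.0]
ft_force: [-9.0, 0.7, 6.2]
grip_width: 0.0004
grip_force: 4.7
```

The force climbs while the position stays at 0.573, so the tray is home. I'll back off, lift and measure the door.

move_arm(motion="-1 -0.1 0 0 0;-1 -0.25 0 0 0;-1 -0.4 0 0 0;-1 -0.4 0 -0.2 0;-1 -0.4 0 -0.4 0;-1 -0.4 0 -0.6 0;-1 -0.4 0 -0.8 0;-1 -0.4 0 -0.95 0;-1 -0.4 0 -0.95 0;-1 -0.4 0 -0.95 0")

```text
time: 42.57
position: [0.5002, 0.1751, 0.2529]
tool_rot: [1.0, -0.03, 0.004, -0.001]
ft_force: [-0.7, -0.8, -2.0]
grip_width: 0.0008
grip_force: 0.0
```

```bash
cat >> h.py <<'E'
def door(n):
    im,P=cloud(n)
    W=(P[...,2]>.092)&(P[...,2]<.104)&(P[...,1]>.25)&(P[...,1]<.45)&(P[...,0]>.3)&(P[...,0]<.6); 
    nn,l,s,ce=cv2.connectedComponentsWithStats(W.astype(np.uint8)); i=1+s[1:,4].argmax(); Q=P[l==i]
    print(n,'door top',len(Q),cv2.minAreaRect((Q[:,:2]*1000).astype(np.float32)))
    return im,P
E
python3 -c "
from h import *
tray(); im,P=door('scene'); save('s8',im); im,P=door('side')
W=(P[...,0]>.29)&(P[...,0]<.4)&(P[...,1]>.3)&(P[...,1]<.46)&(P[...,2]>.03)
for lo,hi in((.03,.06),(.06,.09),(.09,.104),(.104,.13),(.13,.3)):
    Q=P[W&(P[...,2]>lo)&(P[...,2]<hi)]; print(lo,len(Q),(Q.min(0).round(3),Q.max(0).round(3)) if len(Q) else '')
"
```

```text
panel 45 [0.5131 0.3227 0.0781] local x -0.0056
scene door top 559 ((455.0390319824219, 338.1718444824219), (13.843742370605469, 275.2867126464844), 69.78484344482422)
side door top 531 ((466.8323974609375, 329.85552978515625), (20.82432746887207, 243.9220733642578), 70.4906234741211)
0.03 385 (array([0.323, 0.347, 0.03 ]), array([0.4  , 0.381, 0.06 ]))
0.06 321 (array([0.323, 0.345, 0.06 ]), array([0.4  , 0.382, 0.09 ]))
0.09 152 (array([0.323, 0.334, 0.09 ]), array([0.4  , 0.386, 0.104]))
0.104 233 (array([0.313, 0.321, 0.105]), array([0.355, 0.385, 0.122]))
0.13 0
```

View pics/s8.png

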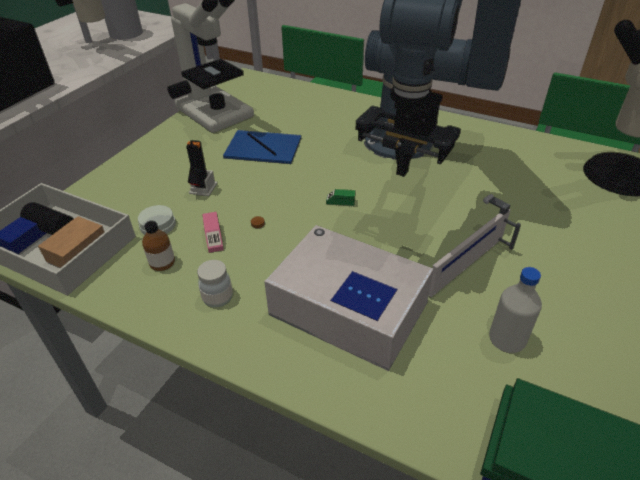

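The tray front is no longer visible, so it's home. The door, at px (468,252), stands open about 1.86 rad with its handle at (515,232). I'll go over to its outer side.

```bash
cat >> h.py <<'E'
H=np.array([.585,.2895])
def dp(th,d,z=.078,r=.2):
    a=np.radians(266.5-th); u=np.array([np.cos(a),np.sin(a)]); n=np.array([u[1],-u[0]])
    return [*(H+r*u+d*n).round(4),z,176.5-th]
def rows(ths,d,start=None,r=.2):
    p=start or cur(); a=np.radians(p[3]); Rm=np.array([[np.cos(a),np.sin(a),0],[np.sin(a),-np.cos(a),0],[0,0,-1]]); o=[]
    for t in ths:
        w=dp(t,d,r=r); s=Rm.T@(np.array(w[:3])-p[:3])/.2; o.append('-1 %.3f %.3f %.3f %.4f'%(*s,-((w[3]-p[3]+180)%360-180)/180))
    print(';'.join(o))
E
python3 -c "
from h import *
s=dp(107,.045); print(s)
plan([.45,.33,.25,30],[s[0],s[1],.25,s[3]],s)"
```

```text
[np.float64(0.4134), np.float64(0.4017), 0.078, 69.5]
from [ 0.497   0.1748  0.2489 -3.4788]
[0.45, 0.33, 0.25, 30] -> [-0.281 -0.761 -0.006] turn -0.186 rows 4.7
[np.float64(0.4134), np.float64(0.4017), 0.25, 69.5] -> [ 0.021 -0.402  0.   ] turn -0.2194 rows 5.5
[np.float64(0.4134), np.float64(0.4017), 0.078, 69.5] -> [0.   0.   0.86] turn -0.0 rows 4.1
```

move_arm(motion="-1 -0.07 -0.19 0 -0.04;-1 -0.14 -0.38 0 -0.075;-1 -0.21 -0.57 0 -0.11;-1 -0.281 -0.761 0 -0.15;-1 -0.281 -0.761 0 -0.186;-1 -0.281 -0.761 0 -0.186")

```text
time: 43.22
position: [0.4489, 0.332, 0.248]
tool_rot: [0.965, 0.262, -0.002, 0.0]
ft_force: [0.0, -0.7, 0.3]
grip_width: 0.0008
grip_force: 0.0
```

move_arm(motion="-1 0.02 -0.1 0 -0.04;-1 0.02 -0.2 0 -0.08;-1 0.02 -0.3 0 -0.12;-1 0.021 -0.402 0 -0.155;-1 0.021 -0.402 0 -0.19;-1 0.021 -0.402 0 -0.219;-1 0.021 -0.402 0 -0.219;-1 0.021 -0.402 0 -0.219")

```text
time: 43.88
position: [0.4143, 0.4008, 0.2491]
tool_rot: [0.824, 0.567, -0.001, 0.0]
ft_force: [0.8, 0.1, 0.1]
grip_width: 0.0003
grip_force: 0.0
```

```bash
python3 -c "
from h import *
print(robot.get_obs()['q']); plan(dp(107,.045)); im,P=cloud('side'); save('s9',im)"
```

```text
[ 5.75325060e-01  4.41748453e-01  1.53409412e+00 -4.42311175e-04
  1.16811096e+00  9.40231996e-01]
from [ 0.4143  0.4008  0.2491 69.1024]
[np.float64(0.4134), np.float64(0.4017), 0.078, 69.5] -> [ 0.002 -0.006  0.855] turn -0.0022 rows 4.1
```

View pics/s9.png

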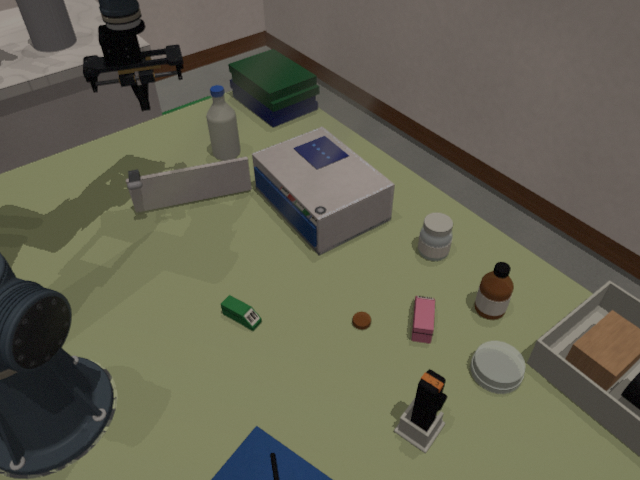

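The tray's blue front at (290,200) is flush in the cabinet, and the fingers at (143,95) are outside the door. Lowering.

move_arm(motion="-1 0 0 0.2 0;-1 0 0 0.4 0;-1 0 0 0.6 0;-1 0 0 0.75 0;-1 0 0 0.855 0;-1 0 0 0.855 0;-1 0 0 0.855 0;-1 0 0 0.855 0")

```text
time: 44.6
position: [0.4153, 0.4023, 0.0804]
tool_rot: [0.823, 0.569, 0.001, 0.0]
ft_force: [0.1, 0.7, 0.3]
grip_width: 0.0004
grip_force: 0.0
```

```bash
python3 -c "
from h import *
print(np.round(cur(),4)); rows([107],.035);rows([107],.025); rows(range(107,70,-4),.015)"
```

```text
[ 0.4153  0.4023  0.0804 69.3281]
-1 -0.056 -0.007 0.012 -0.0010
-1 -0.106 -0.007 0.012 -0.0010
-1 -0.156 -0.007 0.012 -0.0010;-1 -0.226 -0.010 0.012 -0.0232;-1 -0.296 -0.007 0.012 -0.0454;-1 -0.366 -0.000 0.012 -0.0676;-1 -0.435 0.012 0.012 -0.0898;-1 -0.503 0.028 0.012 -0.1121;-1 -0.569 0.050 0.012 -0.1343;-1 -0.634 0.076 0.012 -0.1565;-1 -0.697 0.107 0.012 -0.1787;-1 -0.758 0.142 0.012 -0.2010
```

move_arm(motion="-1 -0.056 -0.007 0.01 0;-1 -0.106 -0.007 0.01 0;-1 -0.156 -0.007 0.01 0;-1 -0.226 -0.01 0.01 -0.023;-1 -0.296 -0.007 0.01 -0.045;-1 -0.366 0 0.01 -0.068;-1 -0.435 0.012 0.01 -0.09;-1 -0.503 0.028 0.01 -0.112;-1 -0.569 0.05 0.01 -0.134;-1 -0.634 0.076 0.01 -0.157;-1 -0.697 0.107 0.01 -0.179;-1 -0.758 0.142 0.01 -0.201")

```text
time: 45.6
position: [0.3877, 0.2494, 0.0786]
tool_rot: [0.603, 0.797, 0.001, 0.001]
ft_force: [-0.5, 0.2, 0.3]
grip_width: 0.0006
grip_force: 0.3
```

```bash
python3 -c "
from h import *
print(np.round(cur(),4),robot.get_obs()['ft_force']); rows(range(68,24,-4),.0155)"
```

```text
[3.877000e-01 2.494000e-01 7.860000e-02 1.057778e+02] [-0.46328287  0.18715504  0.27782676]
-1 -0.045 0.001 0.003 -0.0151;-1 -0.115 0.002 0.003 -0.0373;-1 -0.185 0.007 0.003 -0.0596;-1 -0.255 0.017 0.003 -0.0818;-1 -0.323 0.032 0.003 -0.1040;-1 -0.390 0.051 0.003 -0.1262;-1 -0.456 0.076 0.003 -0.1485;-1 -0.519 0.105 0.003 -0.1707;-1 -0.581 0.138 0.003 -0.1929;-1 -0.640 0.175 0.003 -0.2151;-1 -0.697 0.217 0.003 -0.2373
```

move_arm(motion="-1 -0.045 0 0 -0.015;-1 -0.115 0.002 0 -0.037;-1 -0.185 0.007 0 -0.06;-1 -0.255 0.017 0 -0.082;-1 -0.323 0.032 0 -0.104;-1 -0.39 0.051 0 -0.126;-1 -0.456 0.076 0 -0.148;-1 -0.519 0.105 0 -0.171;-1 -0.581 0.138 0 -0.193;-1 -0.64 0.175 0 -0.215;-1 -0.697 0.217 0 -0.237")

```text
time: 46.52
position: [0.467, 0.1266, 0.0785]
tool_rot: [0.272, 0.962, 0.0, 0.001]
ft_force: [0.2, 0.8, -0.1]
grip_width: 0.0006
grip_force: 0.3
```

```bash
python3 -c "
from h import *
print(np.round(cur(),4),robot.get_obs()['ft_force'],robot.get_obs()['q']); rows([25,22,19,16,13,10,8],.0155)
im,P=cloud('side'); 
W=(P[...,2]>.092)&(P[...,2]<.101)&(P[...,1]>-.05)&(P[...,1]<.3)&(P[...,0]>.4)&(P[...,0]<.578)
nn,l,s,ce=cv2.connectedComponentsWithStats(W.astype(np.uint8)); i=1+s[1:,4].argmax(); Q=P[l==i];print(len(Q),cv2.minAreaRect((Q[:,:2]*1000).astype(np.float32)))"
```

```text
[4.670000e-01 1.266000e-01 7.850000e-02 1.484022e+02] [ 0.19203275  0.76558856 -0.13897856] [ 3.32015760e-02  5.99564069e-01  1.91153644e+00  1.79083164e-04
  6.29293351e-01 -9.86253607e-01]
-1 -0.052 -0.000 0.003 -0.0172;-1 -0.105 0.001 0.003 -0.0339;-1 -0.157 0.003 0.003 -0.0505;-1 -0.210 0.009 0.003 -0.0672;-1 -0.261 0.017 0.003 -0.0839;-1 -0.313 0.028 0.003 -0.1005;-1 -0.347 0.037 0.003 -0.1117
41 ((447.0244140625, 57.091957092285156), (19.120010375976562, 11.987619400024414), 57.946834564208984)
```

move_arm(motion="-1 -0.052 0 0 -0.017;-1 -0.105 0.001 0 -0.034;-1 -0.157 0.003 0 -0.05;-1 -0.21 0.009 0 -0.067;-1 -0.261 0.017 0 -0.084;-1 -0.313 0.028 0 -0.1;-1 -0.347 0.037 0 -0.112;-1 -0.347 0.037 0 -0.112")

```text
time: 47.23
position: [0.5315, 0.0968, 0.0784]
tool_rot: [0.102, 0.995, 0.0, 0.002]
ft_force: [0.3, -0.5, 1.0]
grip_width: 0.0
grip_force: 0.0
```

```bash
python3 -c "
from h import *
print(np.round(cur(),4),robot.get_obs()['ft_force']); rows([7,6,5,4,3,2,1,0],.0155)"
```

```text
[5.315000e-01 9.680000e-02 7.840000e-02 1.683275e+02] [ 0.29919258 -0.48761671  1.02299899]
-1 -0.010 -0.004 0.002 -0.0065;-1 -0.028 -0.004 0.002 -0.0121;-1 -0.045 -0.005 0.002 -0.0176;-1 -0.062 -0.005 0.002 -0.0232;-1 -0.080 -0.005 0.002 -0.0287;-1 -0.098 -0.005 0.002 -0.0343;-1 -0.115 -0.004 0.002 -0.0398;-1 -0.132 -0.003 0.002 -0.0454
```

move_arm(motion="-1 -0.01 0 0 -0.006;-1 -0.028 0 0 -0.012;-1 -0.045 0 0 -0.018;-1 -0.062 0 0 -0.023;-1 -0.08 0 0 -0.029;-1 -0.098 0 0 -0.034;-1 -0.098 0 0 -0.034")

```text
time: 47.82
position: [0.5508, 0.0931, 0.0775]
tool_rot: [0.047, 0.999, 0.0, 0.002]
ft_force: [-0.5, 0.6, -0.5]
grip_width: 0.0005
grip_force: 0.0
```

move_arm(motion="-1 -0.01 0 0 -0.006;-1 -0.02 0 0 -0.011;-1 -0.02 0 0 -0.011")

```text
time: 48.07
position: [0.5536, 0.0929, 0.0774]
tool_rot: [0.03, 1.0, -0.0, 0.001]
ft_force: [-0.6, 0.1, 0.0]
grip_width: 0.0009
grip_force: 0.0
```

move_arm(motion="-1 -0.01 0 0 0;-1 -0.02 0 0 0;-1 -0.03 0 0 0;-1 -0.03 0 0 0;-1 -0.03 0 0 0")

```text
time: 48.48
position: [0.5543, 0.0929, 0.0768]
tool_rot: [0.03, 1.0, -0.0, -0.005]
ft_force: [-7.4, -0.2, 5.1]
grip_width: 0.0005
grip_force: 3.6
```

```bash
python3 -c "
from h import *
print(np.round(cur(),4),robot.get_obs()['ft_force'])
for n in ('scene','side'):
    im,P=cloud(n); save('d_'+n,im)
im,P=cloud('scene'); a=np.array([local(q) for q in P.reshape(-1,3)]).reshape(480,640,2)
for y in (-.13,-.11,-.09,.09,.11):
    W=(abs(a[...,1]-y)<.008)&(P[...,2]>.09)&(P[...,2]<.125)&(a[...,0]>-.05)&(a[...,0]<.12); Q=a[W]; print(y,W.sum(),Q[:,0].min().round(4) if W.any() else '', P[W][:,2].max() if W.any() else '')
cv2.imwrite('pics/dd.png',np.hstack([cv2.resize(cv2.imread('pics/d_scene.png')[150:350,240:520],(400,286)),cv2.resize(cv2.imread('pics/d_side.png')[100:300,200:480],(400,286))]))"
```

```text
[5.543000e-01 9.290000e-02 7.680000e-02 1.765539e+02] [-7.4145856  -0.17817694  5.09732535]
-0.13 59 0.0598 0.1224563098481346
-0.11 204 0.0595 0.12432908355392713
-0.09 123 0.0608 0.10811146692084683
0.09 146 0.0615 0.10934283221915264
0.11 151 0.0588 0.1087187528543585
```

View pics/dd.png

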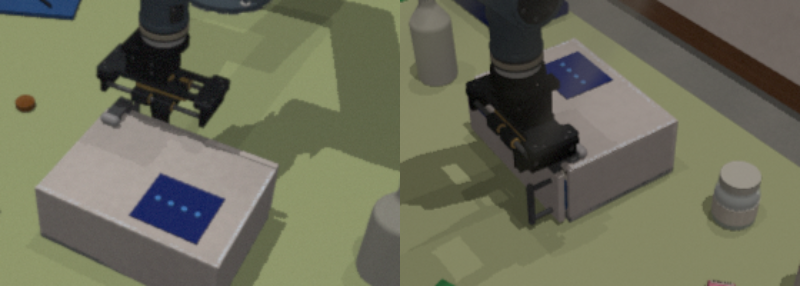

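The door is at the catch: 7.4 N at about 0.2 m, with a small gap still at the free edge. I'll push on.

move_arm(motion="-1 -0.01 0 0 0;-1 -0.02 0 0 0;-1 -0.02 0 0 0;-1 -0.02 0 0 0")

```text
time: 48.97
position: [0.5543, 0.093, 0.0765]
tool_rot: [0.03, 1.0, -0.0, -0.009]
ft_force: [-13.1, -0.1, 9.5]
grip_width: 0.0002
grip_force: 6.6
```

move_arm(motion="-1 -0.01 0 0 0;-1 -0.015 0 0 0;-1 -0.015 0 0 0;-1 -0.015 0 0 0")

```text
time: 49.3
position: [0.5543, 0.093, 0.0764]
tool_rot: [0.03, 0.999, -0.0, -0.012]
ft_force: [-16.9, -0.3, 12.7]
grip_width: 0.0004
grip_force: 8.9
```

17 N (about 3.4 N m, well above the catch) moves nothing, and the door face is parallel to the cabinet. I'll back off and check.

move_arm(motion="-1 0.05 0 0 0;-1 0.15 0 0 0;-1 0.25 0 0 0;-1 0.35 0 -0.1 0;-1 0.45 0 -0.3 0;-1 0.45 0 -0.5 0;-1 0.45 0 -0.7 0;-1 0.45 0 -0.9 0;-1 0.45 0 -0.9 0;-1 0.45 0 -0.9 0;-1 0.45 0 -0.9 0")

```text
time: 50.22
position: [0.4757, 0.0977, 0.2572]
tool_rot: [0.03, 1.0, 0.0, 0.0]
ft_force: [-0.3, 0.3, -0.1]
grip_width: -0.0001
grip_force: 0.0
```

```bash
python3 -c "
from h import *
for n in('scene','side'):
    im,P=cloud(n); save('e_'+n,im); a=np.array([local(q) for q in P.reshape(-1,3)]).reshape(480,640,2)
    X=[];Y=[]
    for y in np.arange(-.11,.125,.01):
        W=(abs(a[...,1]-y)<.005)&(P[...,2]>(.09 if n=='scene' else .02))&(P[...,2]<(.107 if n=='scene' else .085))&(a[...,0]>.0)&(a[...,0]<.09); Q=a[W][:,0]
        if len(Q)>8: X.append(np.percentile(Q,5 if n=='scene' else 50)); Y.append(y)
    p=np.polyfit(Y,X,1); print(n,len(Y),'slope rad',p[0].round(4),'x0',p[1].round(4),'resid',np.std(np.polyval(p,Y)-X).round(4))
    W=(P[...,2]>.101)&(P[...,2]<.108)&(P[...,0]>.58)&(P[...,0]<.82)&(P[...,1]>-.05)&(P[...,1]<.33); Q=P[W]; print(cv2.minAreaRect((Q[:,:2]*1000).astype(np.float32)))
    if n=='side': cv2.imwrite('pics/fin.png',cv2.resize(im[110:290,190:430,::-1],(800,600),interpolation=cv2.INTER_CUBIC))"
```

```text
scene 24 slope rad 0.0348 x0 0.0602 resid 0.007
((681.1224365234375, 146.56297302246094), (281.7174377441406, 215.0533447265625), 87.04706573486328)
side 24 slope rad -0.0023 x0 0.0605 resid 0.0002
((681.0646362304688, 143.1007080078125), (283.0591125488281, 213.56312561035156), 86.76246643066406)
```

View pics/fin.png

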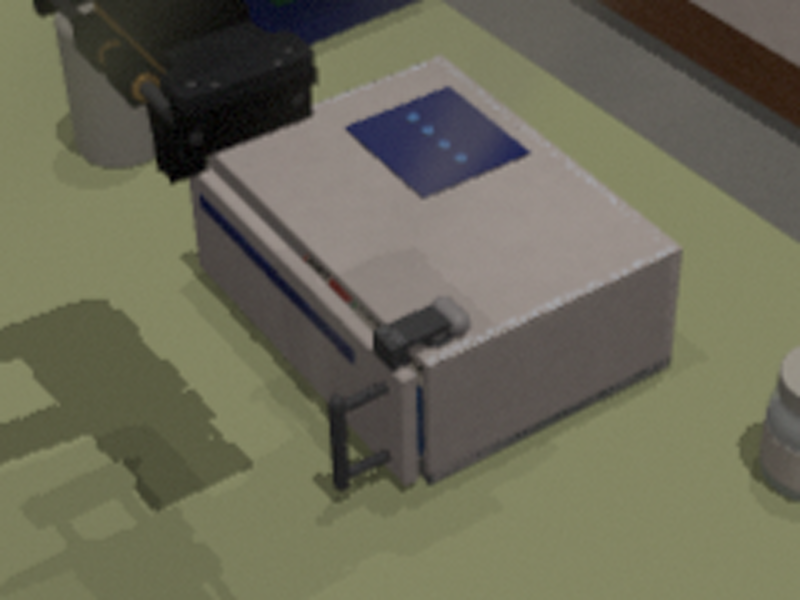

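The door face is flat and within about 0.01 rad of the cabinet front. Its tab (405,335) is engaged at the roof catch ball (450,315), and the robot touches nothing.

```bash
python3 -c "
from rig import robot
print(robot.hand_in())"
```

```text
the job is handed in; nothing more can be done
None
```

The job is handed in: I aimed and held the scanner on blue, green and red in that order (no yellow was there, and the rig gave no read signal) and put it back in its cradle. All three cases are flat in the tray, the tray is home, and the door measured shut to within about 0.01 rad.

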